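# Seat the locker-key fobs in their cups

## Task

Take the larger key fob off its sloping rest and stand it upright in the larger cup on the turntable, then do the same with the smaller fob and the smaller cup. The cups stand at unknown heights, so lower each fob gently until you feel it bear on its cup, and only then let go, leaving it fully seated with its collar on the rim. Do not drop or force the fobs, swing the turntable or disturb the cash box, the brass key or the pink tag.

Things in the scene. Friction and masses are not known exactly. Their poses are not given: they have to be found in the camera images.
- fob_big_mid (a point): The larger locker-key fob: round black bakelite handle, diameter 28 mm, on a wider brass foot, with a brass key bow on top. This point is on its axis, 47.5 mm from the foot tip (handle top at 95 mm); its z axis points from foot to head. At first it leans 35 degrees from upright in a V-shaped rest, head towards the robot (lift it out straight up); the handle above 52 mm from the foot tip is free to grip.
- fob_small_mid (a point): The smaller locker-key fob: round black bakelite handle, diameter 20 mm, on a wider brass foot, with a brass key bow on top. This point is on its axis, 45.0 mm from the foot tip (handle top at 90 mm); its z axis points from foot to head. At first it leans 35 degrees from upright in a V-shaped rest, head towards the robot (lift it out straight up); the handle above 47 mm from the foot tip is free to grip.
- fob_big: The larger fob again, its origin at the foot tip, z axis from foot to head. Along it: rounded convex foot 0 to 14 mm, widening from diameter 12 to 37.0; flat collar, diameter 50, 14 to 20 mm; handle, diameter 28, 20 to 95; key bow (16 mm disc) up to 108. Mass about 220 g, bottom-heavy.
- fob_small: The smaller fob again, its origin at the foot tip, z axis from foot to head. Along it: rounded convex foot 0 to 11 mm, widening from diameter 8 to 26; flat collar, diameter 38, 11 to 16 mm; handle, diameter 20, 16 to 90; key bow (16 mm disc) up to 103. Mass about 120 g, bottom-heavy.
- cup_big_foot (a point): Point on the turntable's top face straight below the centre of the larger steel cup. The cup is a funnel, outer diameter 52, mouth 42, 16 mm deep, mouth up on a stiff stem. Its rim is 42 to 62 mm above this point; that height is not reported. A seated fob's collar rests flat on the rim, with 1 to 2 mm of play round the foot.
- cup_small_foot (a point): Point on the turntable's top face straight below the centre of the smaller steel cup. The cup is a funnel, outer diameter 40, mouth 30, 13 mm deep, mouth up on a stiff stem. Its rim is 39 to 59 mm above this point; that height is not reported. A seated fob's collar rests flat on the rim, with 1 to 2 mm of play round the foot.
- turntable: Round pine turntable, diameter 270 mm, in a steel bezel of diameter 300 mm; top face 14 mm above the bench. Origin on its axis at bench height, z up; the larger cup stands 75 mm along its +y, the smaller 75 mm along its -y, each inside a drawn circle. It turns about its axis against stiff friction (about 1 N m) from any starting angle.
- rest_big: Fixed plywood rest of the larger fob: base 110 by 70 by 8 mm, about 75 mm tall. Origin at the centre of its underside; the fob leans towards its -x, foot tip at (25, 0, 30) mm.
- rest_small: Fixed plywood rest of the smaller fob, of the same build and axes; foot tip at (25, 0, 30) mm.
- cash_box: Bystander: dented grey tin cash box, 124 by 174 by 80 mm with a wire handle up to 101 mm; origin at the centre of its underside.
- brass_key: Bystander: tarnished brass key, 57 mm long, 4 mm thick, lying on the middle of the turntable; origin at the centre of its round bow, blade along +x.
- pink_tag: Bystander: faded pink plastic tag, 55 by 28 by 5 mm, lying on the bench; origin at the centre of its underside.
Mind the look-alikes: they are no part of the job. What is shaped like the fob_big but green or red is not meant.

How it is judged:
By the outcome, as a careful person would: the job done as asked, in the order asked, and still so for the second after the job is handed in, with the robot touching nothing.
It also fails if it takes over 62 s, if anything falls off the work surface, if the arm or the gripper's body presses on something with over 40 N, if the wrist force passes 120 N, or if a joint passes its speed limit or range.

## Robot

A 6-joint arm with a two-finger parallel gripper is mounted at the origin on the work surface. World frame = base frame: x ahead of the robot, y to its left, z up, the work surface at z = 0. Lengths are in m, angles in rad, forces in N, time in s.
With the tool pointing down it reaches from about 0.35 to 0.775 m from the base axis. Payload 5.5 kg.
Tool frame: the origin (TCP) lies between the finger pads; the fingertips stand 19 mm ahead of it and the grasp point (between the pads) is the TCP (env.tcp_to_tips is the distance from the TCP to the fingertips, in m); z points along the fingers, y is the direction in which the jaws open and shut (so a half turn about z gives the same grasp; the last joint's range is limited). The gripper opens to 85 mm and grips with 20 to 120 N. Pads are 22 mm wide; open, the fingers measure 114 mm over their backs; the gripper's body (76 mm by 85 mm) begins 54 mm behind the grasp point. The pads swing forward as they close: fully open they stand 13 mm farther back than shut.
Start: joints at [-1.375, 0.313, 0.046, 1.304, 0, 1.431], TCP at [0.189, -0.543, 0.25] pointing down, gripper open.
Joint ranges: [-2.76, 2.76], [-0.86, 1.69], [-1.03, 1.26], [-2.2, 2.34], [-1.47, 1.5], [-3.14, 3.14]. Speed limits (rad/s): [2.57, 2.57, 3.14, 3.14, 3.14, 3.14].

## Interface

Orientations are given as a unit quaternion [w, x, y, z].
In Python, from workcell import env, eyes, job gives the robot as it stands. The module is installed in compiled form; this text tells all that it offers.
- The arm moves only by the tool move_arm, never from a script. Its argument "commands" is a list of rows, each a list of 3 entries, a list of its own where there are three numbers: the shift along the world's x, y, z as a fraction of full scale, then the turn, a rotation vector about the world's x, y, z as a fraction of full scale, then the gripper command: -1 is shut, 1 is fully open, values between are in proportion. In form: [[[x, y, z], [wx, wy, wz], gripper], ...]. A call has 1 to 5 rows; each row shifts and turns the commanded pose from where the row before left it; what a row does not reach is not made up. Full scale, the value 1, is 0.04 m for a shift and 8 degrees for a turn. A row lasts 1/10 s, in which the tool goes at most 50 mm and 8.59 degrees, less where a joint would pass 70% of its speed; a pose out of reach is approached as far as the arm can. A call with a number of a shift or a turn outside -1 to 1 is refused whole. A call with a gripper value outside its range is refused whole. The fingers move at their own pace and stop on an object; "newtons" is the grip in N (left out, the last holds). Time passes only in rows, so rows that do not move let the fingers close. It gives the time, the measured TCP pose, the force and the opening at its end, in the units of the state.
- env.get_state(): the state, without advancing time (a new reading comes with each control period).
- eyes.read_camera(name): name is "scene" or "top" or "wrist"; returns a dict with "frame" (480x640x3 uint8, red, green, blue), "mtx" (3x3 intrinsics, pixels), "k1" (the pictures are not rectified: a ray, as slopes to the right and down, at radius r is drawn at 1 + k1 r^2 times it, then the intrinsics apply), "camera_from_world" (4x4, takes a point from world to camera coordinates); the wrist camera has in their place "mount" (4x4, takes a point from camera to tool coordinates, whose origin is the TCP and whose axes are the flange's). Camera axes: x right, y down, z forward; pixel columns grow to the right and rows downward; lengths in m; the calibration is good to about 2 mm. A picture is of the moment at which its call begins: read the wrist's pose just before it. There is no depth.
- job.hand_in(): hands the job in, once; it reports no verdict.
The state is a dict: "clock": time; "joint_pos": joint angles; "qvel": joint speeds; "tau": joint torques, N m; "tcp_pos": TCP position; "orientation": TCP orientation; "wrist_force": force on the tool from outside, world axes, zero at the start; "ft_torque": the same for the moment, N m; "finger_gap": finger opening in m.
Only numpy, scipy, OpenCV 4.12 (cv2) and the standard library are available. Lean on these libraries where they do the work, as an engineer would, in place of code of your own. Each camera call takes 0.05 s, during which the arm holds its last target.

## Working session

There is one attempt and no reset: what is moved stays moved. The work goes in short steps, Python scripts to look and compute and a tool call to move; the robot and the scene stay as the last step left them, time stands still between calls to the robot, and variables do not carry over. Pictures are saved under pics/ and viewed, and the job is handed in when it is done.

Besides the shell and the picture viewer there is one more tool, called after ">>>" by a JSON object that holds its "name" and its "arguments". move_arm: Moves the arm, as the interface text tells. Its arguments: {"type":"object","properties":{"commands":{"type":"array","items":{"type":"array"}},"newtons":{"type":"number"}},"required":["commands"]}

```bash
mkdir -p pics
python3 - <<'E'
from workcell import env, eyes, job
import cv2,pickle
s=env.get_state();print(s)
d={}
for n in("scene","top","wrist"):
    c=eyes.read_camera(n);d[n]=c
    cv2.imwrite(f"pics/{n}0.png",c["frame"][:,:,::-1])
    print(n,{k:v for k,v in c.items() if k!="frame"})
pickle.dump((s,d),open("d0.pkl","wb"))
E
```

```text
{'clock': 0.0, 'joint_pos': array([-1.37462885e+00,  3.14039305e-01,  4.49903071e-02,  1.30362023e+00,
        1.56965238e-05,  1.43118631e+00]), 'qvel': array([-0.000905  ,  0.00050533, -0.00021626, -0.00069123, -0.0022014 ,
        0.0001981 ]), 'tau': array([ 1.25758594e-03, -4.80627036e+01,  2.98532170e+01,  1.93453190e-02,
       -2.41863745e-05,  1.29872143e-05]), 'tcp_pos': array([ 0.18935991, -0.54241841,  0.24939135]), 'orientation': array([-9.36296725e-04,  9.85939326e-01,  1.67101075e-01, -1.86329444e-05]), 'wrist_force': array([-0.34351267, -0.52386539, -0.33219342]), 'ft_torque': array([-0.0257721 ,  0.0268406 ,  0.01546501]), 'finger_gap': 0.08542867060830156}
scene {'mtx': array([[462.21460373,   0.        , 314.63895826],
       [  0.        , 462.21460373, 242.5100069 ],
       [  0.        ,   0.        ,   1.        ]]), 'k1': -0.05052020783751286, 'camera_from_world': array([[ 0.74671848,  0.66505287, -0.01077914, -0.39309854],
       [ 0.34987188, -0.40651413, -0.84399996, -0.18627187],
       [-0.56568647,  0.62645905, -0.53623491,  1.23569857],
       [ 0.     
[... 356 characters left out ...]
, -0.12515652,  0.59785474],
       [ 0.12525839, -0.01587654, -0.99199711,  1.07721209],
       [ 0.        ,  0.        ,  0.        ,  1.        ]])}
wrist {'mtx': array([[376.53023823,   0.        , 317.4008346 ],
       [  0.        , 376.53023823, 235.91830889],
       [  0.        ,   0.        ,   1.        ]]), 'k1': 0.011083431663765502, 'mount': array([[ 1.55513320e-03, -9.52065259e-01, -3.05891032e-01,
         7.89837889e-02],
       [ 9.99998668e-01,  1.63230249e-03,  3.50660400e-06,
         5.30220524e-05],
       [ 4.95968177e-04, -3.05890630e-01,  9.52066529e-01,
        -1.23026838e-01],
       [ 0.00000000e+00,  0.00000000e+00,  0.00000000e+00,
         1.00000000e+00]])}
```

View pics/scene0.png

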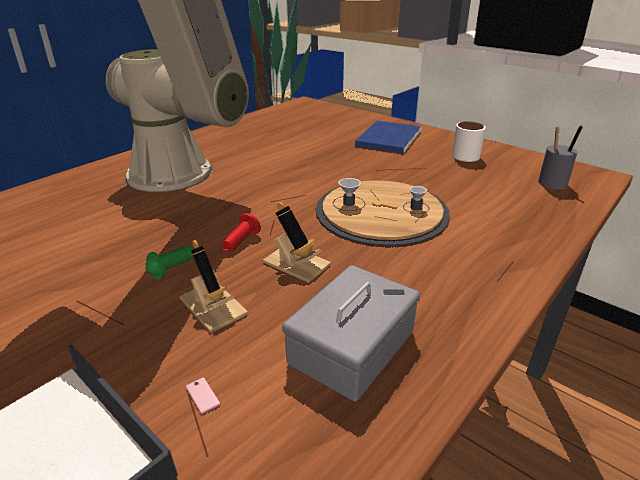

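View pics/top0.png

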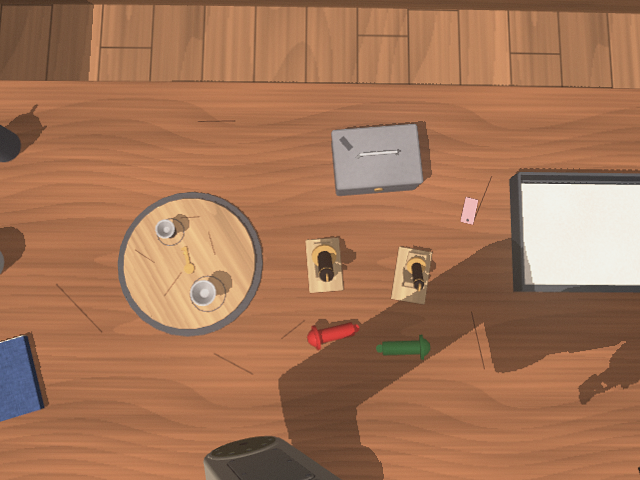

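View pics/wrist0.png

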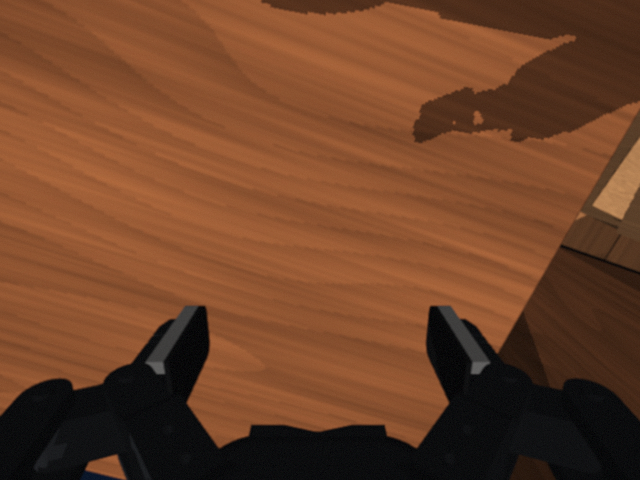

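The top view shows the larger fob and its rest at about (325,265) and the smaller at (413,275). The turntable is centred near (190,263), with the big cup at (203,293) and the small cup at (166,229). I'll zoom in to measure.

```bash
cat > h.py <<'E'
import numpy as np, cv2
def proj(c,P):
    P=np.atleast_2d(P);T=c["camera_from_world"];q=P@T[:3,:3].T+T[:3,3]
    a=q[:,:2]/q[:,2:];r2=(a**2).sum(1,keepdims=True);a=a*(1+c["k1"]*r2)
    K=c["mtx"];return a*[K[0,0],K[1,1]]+[K[0,2],K[1,2]]
def ray(c,uv):
    K=c["mtx"];uv=np.atleast_2d(uv).astype(float)
    a0=(uv-[K[0,2],K[1,2]])/[K[0,0],K[1,1]];a=a0.copy()
    for _ in range(20):a=a0/(1+c["k1"]*(a**2).sum(1,keepdims=True))
    T=c["camera_from_world"];d=np.c_[a,np.ones(len(a))]@T[:3,:3]
    return -T[:3,:3].T@T[:3,3],d
def onz(c,uv,z):
    o,d=ray(c,uv);return o+d*((z-o[2])/d[:,2])[:,None]
def tri(cs,uvs):
    A=np.zeros((3,3));b=np.zeros(3)
    for c,uv in zip(cs,uvs):
        o,d=ray(c,uv);d=d[0]/np.linalg.norm(d[0]);M=np.eye(3)-np.outer(d,d);A+=M;b+=M@o
    return np.linalg.solve(A,b)
def wristcam(c,s):
    from scipy.spatial.transform import Rotation as R
    q=s["orientation"];T=np.eye(4);T[:3,:3]=R.from_quat([q[1],q[2],q[3],q[0]]).as_matrix();T[:3,3]=s["tcp_pos"]
    c=dict(c);c["camera_from_world"]=np.linalg.inv(T@c["mount"]);return c
E
python3 - <<'E'
import pickle,cv2
s,d=pickle.load(open("d0.pkl","rb"))
def crop(n,x,y,w,h,k,o):
    im=d[n]["frame"][y:y+h,x:x+w,::-1];cv2.imwrite(o,cv2.resize(im,None,fx=k,fy=k,interpolation=cv2.INTER_CUBIC))
crop("top",115,185,155,155,4,"pics/t_table.png")
crop("top",290,220,155,100,5,"pics/t_rests.png")
crop("scene",300,165,160,90,5,"pics/s_table.png")
crop("scene",170,190,170,150,4,"pics/s_rests.png")
E
```

```text
(no output)
```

View pics/t_table.png

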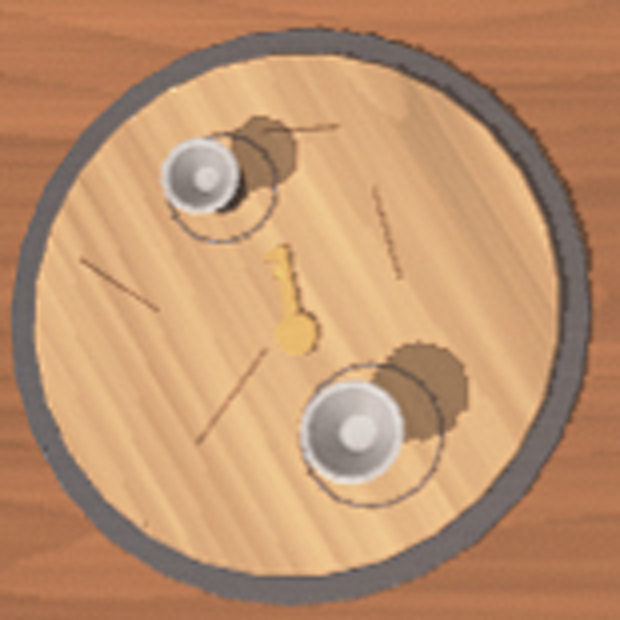

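View pics/t_rests.png

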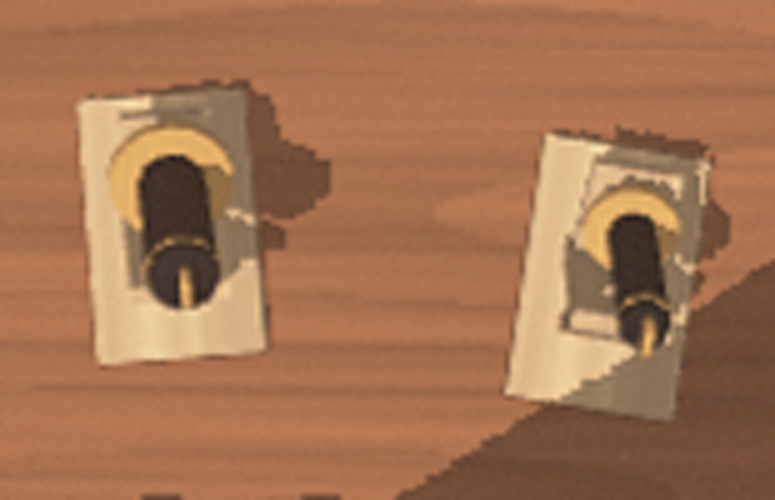

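View pics/s_table.png

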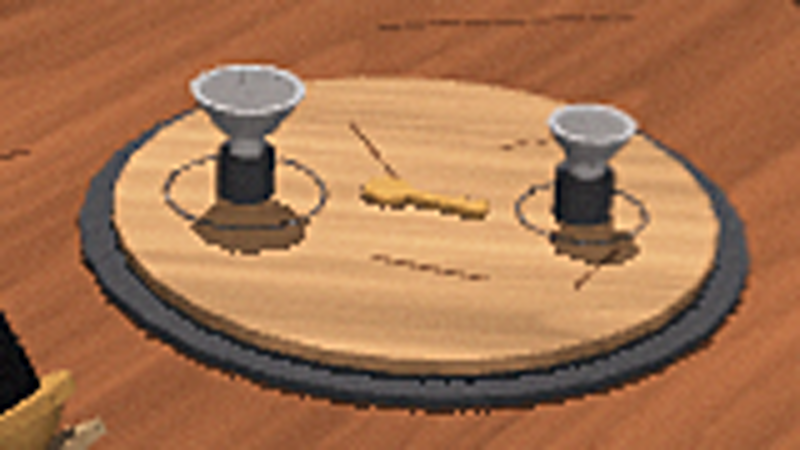

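View pics/s_rests.png

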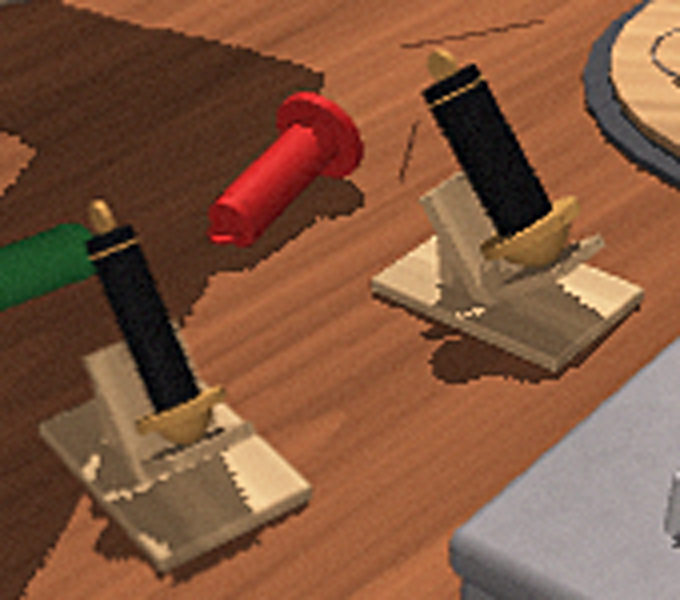

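Run:
```python
import pickle,numpy as np,cv2
from h import *
s,d=pickle.load(open("d0.pkl","rb"));t=d["top"];sc=d["scene"]
def up(p,k,o): return (np.array(p)+.5)/k-.5+np.array(o)
for n,c in(("big",[(78,101),(247,88),(267,350),(98,365)]),("small",[(544,132),(706,160),(672,420),(507,397)])):
    P=onz(t,up(c,5,(290,220)),.008);m=P.mean(0)
    e=(P[0]+P[1]-P[2]-P[3])/2; print(n,m,"len",np.linalg.norm(e),np.linalg.norm((P[1]-P[0])),"yaw",np.degrees(np.arctan2(e[1],e[0])))
    yaw=np.arctan2(e[1],e[0])
    X=np.array([np.cos(yaw),np.sin(yaw),0]);tip=m*[1,1,0]+.025*X+[0,0,.03]
    ax=-np.sin(np.radians(35))*X+[0,0,np.cos(np.radians(35))]
    L=.095 if n=="big" else .09
    print(" tip",tip,"axis",ax)
    for l in(0,L,L+.013): print("  pt",l,"top",((proj(t,tip+l*ax)-(290,220)+.5)*5-.5).round(),"scene",((proj(sc,tip+l*ax)-(170,190)+.5)*4-.5).round())
# cups
for n,a,b,c,z in(("big",(352.5,432.5),(248,91),(372,435),0),("small",(201,176.5),(592,127),(223,187),0)):
    u=up(a,4,(115,185));v=up(b,5,(300,165))
    print(n,"rim tri",tri([t,sc],[u,v]),"circ",onz(t,up(c,4,(115,185)),.014))
    P=tri([t,sc],[u,v]);print(" reproj",proj(t,P)-u,proj(sc,P)-v)
print("tt centre outer",onz(t,up((301.5,316),4,(115,185)),.0),"inner",onz(t,up((297,316),4,(115,185)),.014))
```

```text
big [ 0.55364155 -0.08427213  0.008     ] len 0.10913346259754375 0.07039815440473064 yaw 4.596173557857757
 tip [ 0.57856115 -0.08226882  0.03      ] axis [-0.57173195 -0.04596203  0.81915204]
  pt 0 top [[169. 159.]] scene [[545. 265.]]
  pt 0.095 top [[184. 281.]] scene [[445.  81.]]
  pt 0.108 top [[187. 299.]] scene [[431.  55.]]
small [ 0.53357612 -0.26406396  0.008     ] len 0.10980880153911712 0.06835742757608076 yaw -8.554312465992167
 tip [ 0.558298   -0.26778263  0.03      ] axis [-0.56719557  0.0853177   0.81915204]
  pt 0 top [[625. 212.]] scene [[193. 443.]]
  pt 0.09 top [[643. 330.]] scene [[105. 235.]]
  pt 0.103 top [[646. 348.]] scene [[ 92. 205.]]
big rim tri [0.49281648 0.15268259 0.06585469] circ [[0.49292756 0.15261188 0.014     ]]
 reproj [[-0.14391238 -0.1640481 ]] [[-0.19050007  0.02773674]]
small rim tri [0.61913747 0.23322958 0.05851781] circ [[0.61975237 0.23321248 0.014     ]]
 reproj [[-0.20384922 -0.27846666]] [[-0.31128497  0.06280955]]
tt centre outer [[0.55453848 0.19357147 0.        ]] inner [[0.55334928 0.19278258 0.014     ]]
```

```bash
cat >> h.py <<'E'
from scipy.spatial.transform import Rotation as R
def Rt(ax,yaw):
    z=-np.array(ax)/np.linalg.norm(ax);y=np.array([np.sin(yaw),-np.cos(yaw),0]);y-=z*(y@z);y/=np.linalg.norm(y)
    return np.c_[np.cross(y,z),y,z]
def Rs(s):
    q=s["orientation"];return R.from_quat([q[1],q[2],q[3],q[0]]).as_matrix()
def togo(s,p,M,n):
    "per-row fractions for n rows"
    rv=np.degrees(R.from_matrix(M@Rs(s).T).as_rotvec())
    dp=(np.array(p)-s["tcp_pos"]);print("dp mm",(dp*1e3).round(1),"rot deg",rv.round(2))
    print("per row",n,(dp/.04/n).round(3),(rv/8/n).round(3))
AXB=np.array([-0.57173195,-0.04596203,0.81915204]);YB=np.radians(4.6);TIPB=np.array([0.57856,-0.08227,0.03])
AXS=np.array([-0.56719557,0.0853177,0.81915204]);YS=np.radians(-8.55);TIPS=np.array([0.5583,-0.26778,0.03])
E
python3 - <<'E'
from h import *
from workcell import env
s=env.get_state()
togo(s,TIPB+.195*AXB,Rt(AXB,YB),12)
E
```

```text
dp mm [277.7 451.3 -59.9] rot deg [  7.17 -34.34 -14.21]
per row 12 [ 0.578  0.94  -0.125] [ 0.075 -0.358 -0.148]
```

>>> {"name": "move_arm", "arguments": {"commands": [[[0.58, 0.94, 0], [0.075, -0.358, -0.148], 0.6], [[0.58, 0.94, 0], [0.075, -0.358, -0.148], 0.6], [[0.58, 0.94, 0], [0.075, -0.358, -0.148], 0.6], [[0.58, 0.94, 0], [0.075, -0.358, -0.148], 0.6], [[0.58, 0.94, 0], [0.075, -0.358, -0.148], 0.6]], "newtons": 40}}

```text
clock: 0.65
tcp_pos: [0.3061, -0.3533, 0.2501]
orientation: [-0.005, 0.985, 0.114, 0.128]
wrist_force: [0.3, -0.8, -0.3]
finger_gap: 0.0684
```

>>> {"name": "move_arm", "arguments": {"commands": [[[0.58, 0.94, 0], [0.075, -0.358, -0.148], 0.6], [[0.58, 0.94, 0], [0.075, -0.358, -0.148], 0.6], [[0.58, 0.94, 0], [0.075, -0.358, -0.148], 0.6], [[0.58, 0.94, -0.3], [0.075, -0.358, -0.148], 0.6], [[0.58, 0.94, -0.4], [0.075, -0.358, -0.148], 0.6]]}}

```text
clock: 1.15
tcp_pos: [0.4224, -0.1659, 0.223]
orientation: [-0.009, 0.965, 0.06, 0.254]
wrist_force: [0.5, -1.2, -1.0]
finger_gap: 0.0687
```

>>> {"name": "move_arm", "arguments": {"commands": [[[0.58, 0.94, -0.4], [0.075, -0.358, -0.148], 0.6], [[0.58, 0.94, -0.4], [0.075, -0.358, -0.148], 0.6], [[0, 0, 0], [0, 0, 0], 0.6], [[0, 0, 0], [0, 0, 0], 0.6]]}}

```text
clock: 1.55
tcp_pos: [0.4671, -0.0897, 0.1893]
orientation: [-0.012, 0.953, 0.04, 0.3]
wrist_force: [0.2, 0.8, 0.3]
finger_gap: 0.0685
```

Run:
```python
from h import *
from workcell import env,eyes
s=env.get_state()
togo(s,TIPB+.195*AXB,Rt(AXB,YB),1);print(s["joint_pos"],s["finger_gap"],s["wrist_force"])
s=env.get_state();c=wristcam(eyes.read_camera("wrist"),s)
im=c["frame"][:,:,::-1].copy()
for l in (0,.014,.095,.108):
    p=proj(c,TIPB+l*AXB)[0];print(l,p.round(1));cv2.circle(im,tuple(int(v) for v in p.round()),3,(0,0,255),1)
cv2.imwrite("pics/w1.png",im)
```

```text
dp mm [ 0.  -1.6  0.4] rot deg [ 0.01 -0.09 -0.16]
per row 1 [ 0.    -0.039  0.011] [ 0.001 -0.011 -0.02 ]
[-0.57394844 -0.23110316 -0.85758119  0.43946151  0.35704306  2.57759067] 0.06845071088189672 [0.15951801 0.78735411 0.33432407]
0 [320.  209.6]
0.014 [320.1 213.7]
0.095 [320.6 246.2]
0.108 [320.8 253.5]
```

View pics/w1.png

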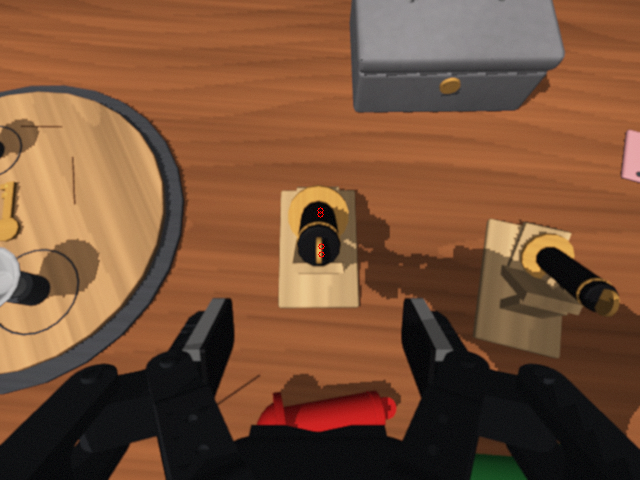

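The wrist view shows the fob head at about (319,247), against a predicted (320,247), so the pose holds. Next is the descent along the fob's axis.

>>> {"name": "move_arm", "arguments": {"commands": [[[0.343, 0.02, -0.49], [0, 0, 0], 0.6], [[0.343, 0.02, -0.49], [0, 0, 0], 0.6], [[0.343, 0.02, -0.49], [0, 0, 0], 0.6], [[0.343, 0.02, -0.49], [0, 0, 0], 0.6], [[0.343, 0.02, -0.49], [0, 0, 0], 0.6]]}}

```text
clock: 2.1
tcp_pos: [0.5382, -0.0908, 0.0928]
orientation: [-0.01, 0.953, 0.036, 0.301]
wrist_force: [-0.5, -0.1, -0.4]
finger_gap: 0.0686
```

>>> {"name": "move_arm", "arguments": {"commands": [[[0, 0, 0], [0, 0, 0], 0.6], [[0, 0, 0], [0, 0, 0], 0.6]]}}

```text
clock: 2.3
tcp_pos: [0.5366, -0.0894, 0.0924]
orientation: [-0.011, 0.953, 0.037, 0.3]
wrist_force: [0.0, 0.5, 0.3]
finger_gap: 0.0684
```

Run:
```python
from h import *
from workcell import env,eyes
s=env.get_state()
togo(s,TIPB+.075*AXB,Rt(AXB,YB),1);print(s["joint_pos"],s["finger_gap"],s["wrist_force"])
c=eyes.read_camera("wrist");cv2.imwrite("pics/w2.png",c["frame"][:,:,::-1])
```

```text
dp mm [-0.9  3.7 -1. ] rot deg [ 0.03 -0.03  0.17]
per row 1 [-0.023  0.092 -0.025] [ 0.004 -0.004  0.021]
[-0.47117832  0.06307625 -0.90975271  0.05978637  0.30306153  2.6770811 ] 0.0684317952902674 [0.04017878 0.53486991 0.31889061]
```

View pics/w2.png

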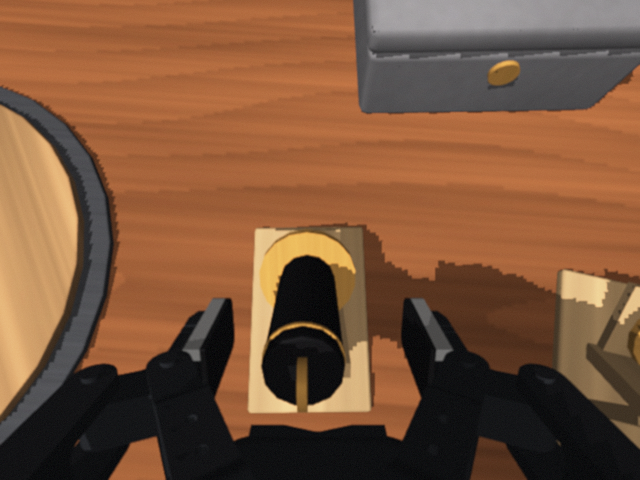

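>>> {"name": "move_arm", "arguments": {"commands": [[[-0.02, 0.092, -0.02], [0, 0, 0], 0.6], [[0, 0, 0], [0, 0, 0], 0.6]]}}

```text
clock: 2.55
tcp_pos: [0.5356, -0.0843, 0.0925]
orientation: [-0.011, 0.953, 0.038, 0.301]
wrist_force: [0.0, -0.1, -0.1]
finger_gap: 0.0682
```

Run:
```python
from h import *
from workcell import env,eyes
s=env.get_state()
togo(s,TIPB+.075*AXB,Rt(AXB,YB),1);print(s["finger_gap"],s["wrist_force"])
c=eyes.read_camera("wrist");cv2.imwrite("pics/w3.png",c["frame"][200:,100:540,::-1])
```

```text
dp mm [ 0.1 -1.5 -1.1] rot deg [0.08 0.09 0.07]
per row 1 [ 0.002 -0.036 -0.027] [0.01  0.012 0.009]
0.0681698833740411 [ 0.04839261 -0.05808361 -0.05187334]
```

View pics/w3.png

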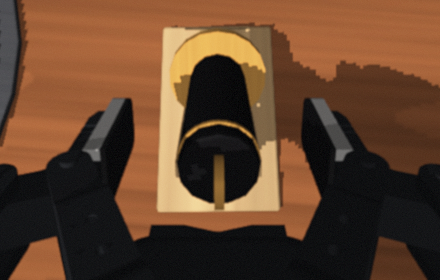

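The fob at x=219 is centred between the pads (130 and 303). Closing now.

>>> {"name": "move_arm", "arguments": {"commands": [[[0, -0.01, -0.02], [0, 0, 0], -1], [[0, 0, 0], [0, 0, 0], -1], [[0, 0, 0], [0, 0, 0], -1], [[0, 0, 0], [0, 0, 0], -1], [[0, 0, 0], [0, 0, 0], -1]], "newtons": 40}}

```text
clock: 3.1
tcp_pos: [0.5357, -0.0844, 0.091]
orientation: [-0.012, 0.953, 0.038, 0.301]
wrist_force: [-4.1, 0.5, 5.3]
finger_gap: 0.027
```

>>> {"name": "move_arm", "arguments": {"commands": [[[0, 0, 0], [0, 0, 0], -1], [[0, 0, 0], [0, 0, 0], -1]]}}

```text
clock: 3.3
tcp_pos: [0.5357, -0.0844, 0.091]
orientation: [-0.012, 0.953, 0.038, 0.301]
wrist_force: [-3.7, -0.2, 5.9]
finger_gap: 0.0272
```

>>> {"name": "move_arm", "arguments": {"commands": [[[0, 0, 0.15], [0, 0, 0], -1], [[0, 0, 0.3], [0, 0, 0], -1], [[0, 0, 0.5], [0, 0, 0], -1], [[0, 0, 0.6], [0, 0, 0], -1], [[0, 0, 0.7], [0, 0, 0], -1]]}}

```text
clock: 3.8
tcp_pos: [0.5341, -0.0838, 0.18]
orientation: [-0.012, 0.953, 0.038, 0.299]
wrist_force: [0.5, -0.1, -3.2]
finger_gap: 0.0272
```

>>> {"name": "move_arm", "arguments": {"commands": [[[0, 0, 0.6], [0, 0, 0], -1], [[0, 0, 0.5], [0, 0, 0], -1], [[0, 0, 0.2], [0, 0, 0], -1], [[0, 0, 0], [0, 0, 0], -1], [[0, 0, 0], [0, 0, 0], -1]]}}

```text
clock: 4.3
tcp_pos: [0.5348, -0.0841, 0.2312]
orientation: [-0.012, 0.953, 0.038, 0.3]
wrist_force: [0.4, 0.4, -2.9]
finger_gap: 0.0273
```

Run:
```python
from h import *
from workcell import env,eyes
s=env.get_state()
print(s["tcp_pos"],s["joint_pos"],s["wrist_force"],s["ft_torque"])
togo(s,[.4928,.1527,.25],Rt([0,0,1],np.radians(12)),10)
```

```text
[ 0.53481283 -0.08408778  0.23123859] [-0.46155222 -0.14108639 -0.68427647  0.48881277  0.29919381  2.68386974] [ 0.44114993  0.39980091 -2.89159364] [-0.0980278   0.90423385 -0.02943284]
dp mm [-42.  236.8  18.8] rot deg [-5.04 34.55  7.22]
per row 10 [-0.105  0.592  0.047] [-0.063  0.432  0.09 ]
```

>>> {"name": "move_arm", "arguments": {"commands": [[[-0.05, 0.3, 0.05], [-0.063, 0.432, 0.09], -1], [[-0.1, 0.6, 0.05], [-0.063, 0.432, 0.09], -1], [[-0.12, 0.65, 0.05], [-0.063, 0.432, 0.09], -1], [[-0.12, 0.65, 0.05], [-0.063, 0.432, 0.09], -1], [[-0.12, 0.65, 0], [-0.063, 0.432, 0.09], -1]]}}

```text
clock: 4.8
tcp_pos: [0.5143, 0.0306, 0.2393]
orientation: [-0.006, 0.986, 0.072, 0.15]
wrist_force: [0.3, -0.0, -2.1]
finger_gap: 0.0273
```

>>> {"name": "move_arm", "arguments": {"commands": [[[-0.12, 0.65, 0], [-0.063, 0.432, 0.09], -1], [[-0.12, 0.65, 0], [-0.063, 0.432, 0.09], -1], [[-0.12, 0.65, 0], [-0.063, 0.432, 0.09], -1], [[-0.12, 0.65, 0], [-0.063, 0.432, 0.09], -1], [[-0.08, 0.3, 0], [-0.063, 0.432, 0.09], -1]]}}

```text
clock: 5.3
tcp_pos: [0.4919, 0.1475, 0.239]
orientation: [0.0, 0.994, 0.106, -0.001]
wrist_force: [-0.1, -0.3, -2.6]
finger_gap: 0.0271
```

>>> {"name": "move_arm", "arguments": {"commands": [[[-0.05, 0.2, 0], [0, 0, 0], -1], [[0, 0, 0], [0, 0, 0], -1], [[0, 0, 0], [0, 0, 0], -1]]}}

```text
clock: 5.6
tcp_pos: [0.4904, 0.1532, 0.24]
orientation: [0.0, 0.995, 0.105, 0.001]
wrist_force: [0.3, -0.3, -2.6]
finger_gap: 0.0272
```

Run:
```python
from h import *
from workcell import env,eyes
s=env.get_state()
print(s["tcp_pos"],s["joint_pos"],s["wrist_force"],s["ft_torque"],s["finger_gap"])
togo(s,[.4928,.1527,.20],Rt([0,0,1],np.radians(12)),1)
import pickle
d={n:eyes.read_camera(n) for n in("top","scene","wrist")}
pickle.dump((s,d),open("d1.pkl","wb"))
cv2.imwrite("pics/s4.png",cv2.resize(d["scene"]["frame"][100:250,280:480,::-1],None,fx=4,fy=4,interpolation=cv2.INTER_CUBIC))
cv2.imwrite("pics/w4.png",d["wrist"]["frame"][:,:,::-1])
```

```text
[0.49040846 0.15317652 0.23995394] [ 1.46966796e-01  1.96650297e-01 -1.33246242e-01  1.23896434e+00
 -1.02894718e-03  3.07905572e+00] [ 0.26349581 -0.2689148  -2.6207703 ] [-0.01082723 -0.02806862 -0.0303466 ] 0.02724229345997559
dp mm [  2.4  -0.5 -40. ] rot deg [ 0.04  0.12 -0.  ]
per row 1 [ 0.06  -0.012 -0.999] [ 0.005  0.015 -0.   ]
```

View pics/s4.png

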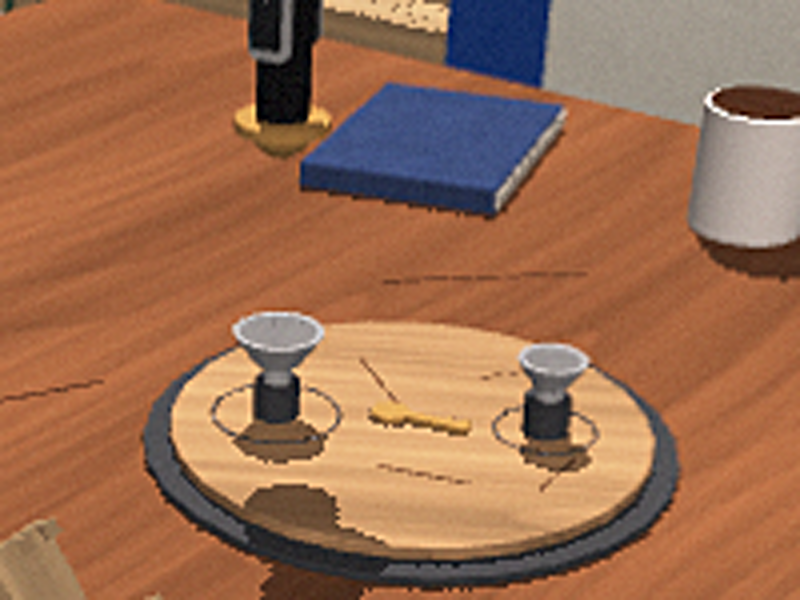

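View pics/w4.png

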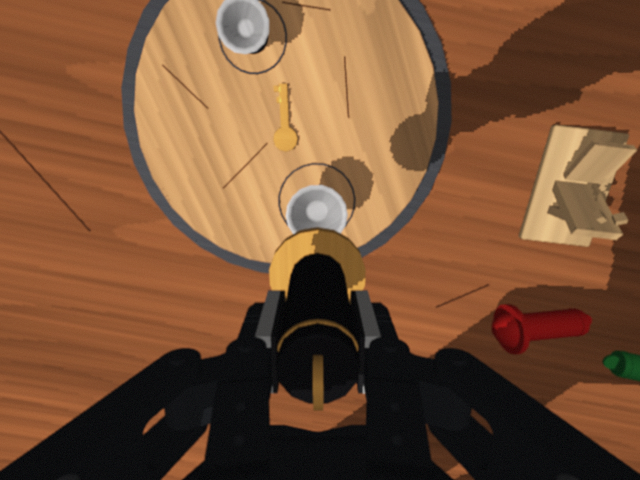

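```bash
cat >> h.py <<'E'
def draw(c,im,center,axis,r,col,k=1,o=(0,0)):
    a=np.array(axis)/np.linalg.norm(axis);u=np.cross(a,[1,0,0]);u/=np.linalg.norm(u);v=np.cross(a,u)
    th=np.linspace(0,2*np.pi,60);P=center+r*(np.cos(th)[:,None]*u+np.sin(th)[:,None]*v)
    q=(proj(c,P)-o+.5)*k-.5;cv2.polylines(im,[q.round().astype(int)],True,col,1)
E
cat > ov.py <<'E'
from h import *
import pickle,sys
def run(f,tag,big,ax=(0,0,1),cup=None,l=.075):
    s,d=pickle.load(open(f,"rb"));M=Rs(s);p=s["tcp_pos"]
    a=np.array(ax,float)
    cols=dict(big=((.025,.014),(.025,.020),(.014,.095)),small=((.019,.011),(.019,.016),(.010,.090)))[big]
    for n,(o,k,w) in dict(wrist=((200,150),3,(240,200)),scene=((280,90),4,(190,150)),top=((115,180),4,(180,150))).items():
        c=wristcam(d[n],s) if n=="wrist" else d[n]
        im=cv2.resize(c["frame"][o[1]:o[1]+w[1],o[0]:o[0]+w[0],::-1],None,fx=k,fy=k,interpolation=cv2.INTER_CUBIC)
        for r,h in cols: draw(c,im,p+(h-l)*a,a,r,(0,255,0),k,o)
        for q in(cup or []): draw(c,im,np.array(q[:3]),[0,0,1],q[3],(255,0,255),k,o)
        cv2.imwrite(f"pics/{tag}_{n}.png",im)
E
python3 - <<'E'
from ov import *
run("d1.pkl","o1","big",cup=[(.4928,.1527,.066,.026),(.4928,.1527,.066,.021),(.6191,.2332,.0585,.020)])
E
```

```text
(no output)
```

View pics/o1_wrist.png

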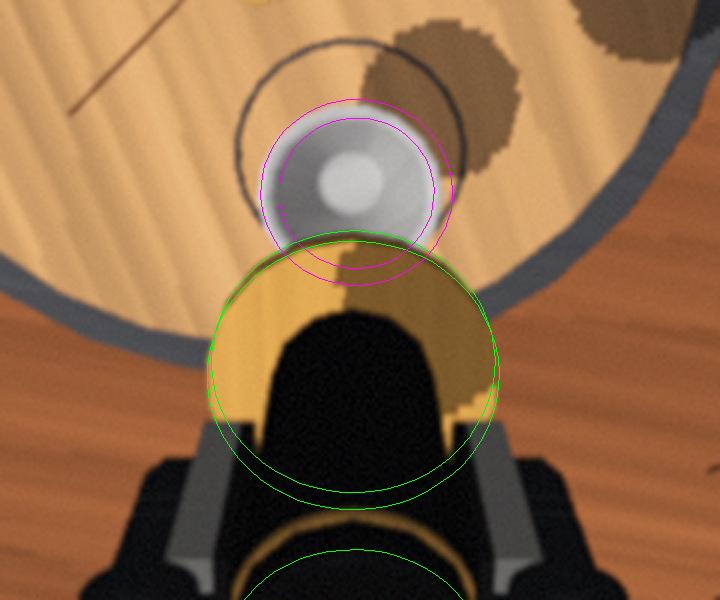

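View pics/o1_scene.png

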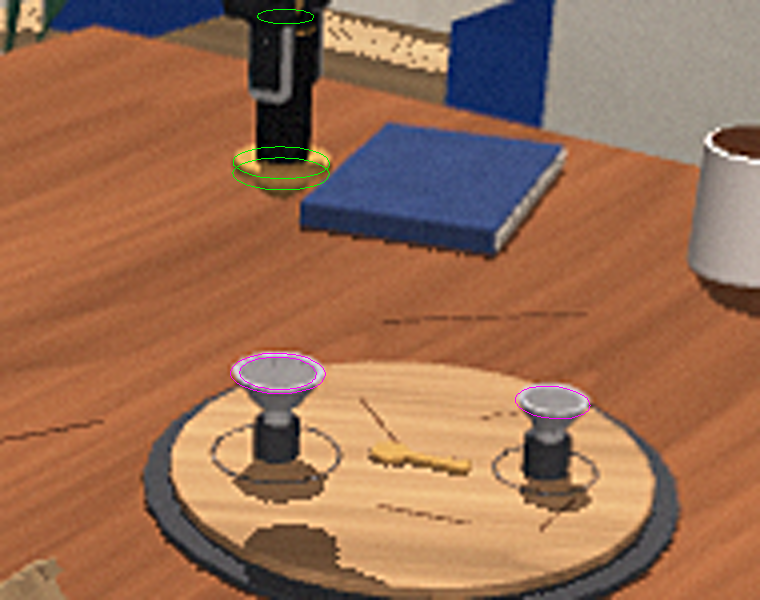

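View pics/o1_top.png

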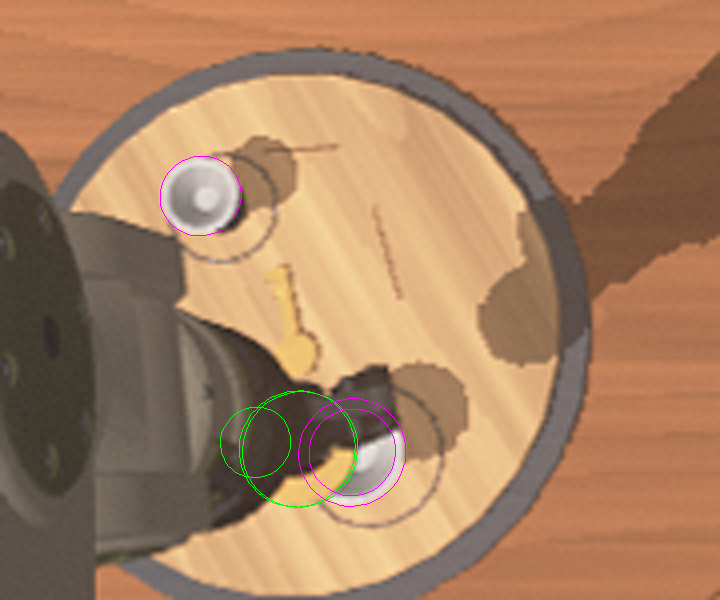

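>>> {"name": "move_arm", "arguments": {"commands": [[[0.06, 0.01, -0.4], [0, 0.01, 0.5], -1], [[0, 0, -0.6], [0, 0, 0.5], -1], [[0, 0, -0.6], [0, 0, 0.2], -1], [[0, 0, -0.3], [0, 0, 0], -1], [[0, 0, 0], [0, 0, 0], -1]]}}

```text
clock: 6.25
tcp_pos: [0.4919, 0.1533, 0.1633]
orientation: [0.0, 0.982, 0.187, -0.001]
wrist_force: [-0.5, 0.9, -2.6]
finger_gap: 0.027
```

>>> {"name": "move_arm", "arguments": {"commands": [[[0, 0, 0], [0, 0, 0], -1]]}}

```text
clock: 6.35
tcp_pos: [0.4936, 0.1537, 0.1655]
orientation: [0.0, 0.982, 0.187, 0.001]
wrist_force: [-0.3, -0.2, -1.5]
finger_gap: 0.0271
```

Run:
```python
from h import *
from workcell import env,eyes
s=env.get_state()
togo(s,[.4928,.1535,.165],Rt([0,0,1],np.radians(21)),1);print(s["wrist_force"],s["ft_torque"])
import pickle
d={n:eyes.read_camera(n) for n in("top","scene","wrist")}
pickle.dump((s,d),open("d2.pkl","wb"))
from ov import *
run("d2.pkl","o2","big",cup=[(.4928,.1527,.065,.025)],l=.073)
```

```text
dp mm [-0.8 -0.2 -0.5] rot deg [ 0.01  0.1  -0.56]
per row 1 [-0.02  -0.005 -0.013] [ 0.002  0.013 -0.07 ]
[-0.27294729 -0.24770158 -1.48640462] [ 0.02985466 -0.0145305   0.00132609]
```

View pics/o2_wrist.png

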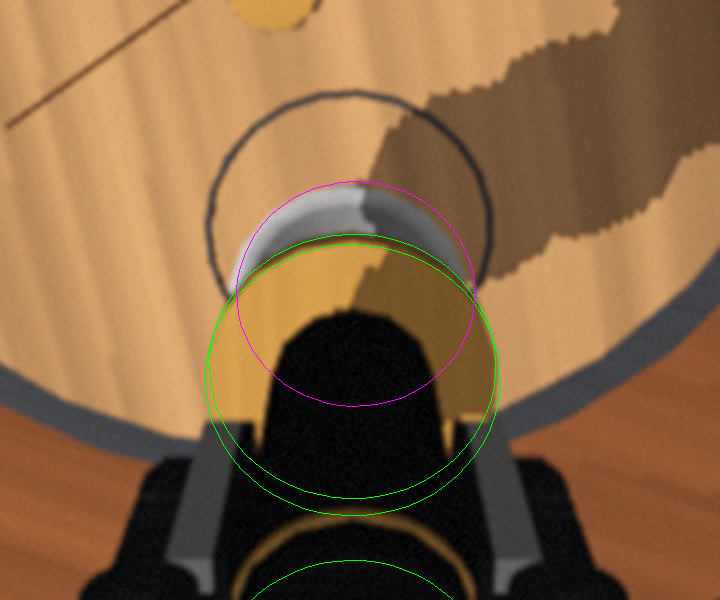

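View pics/o2_scene.png

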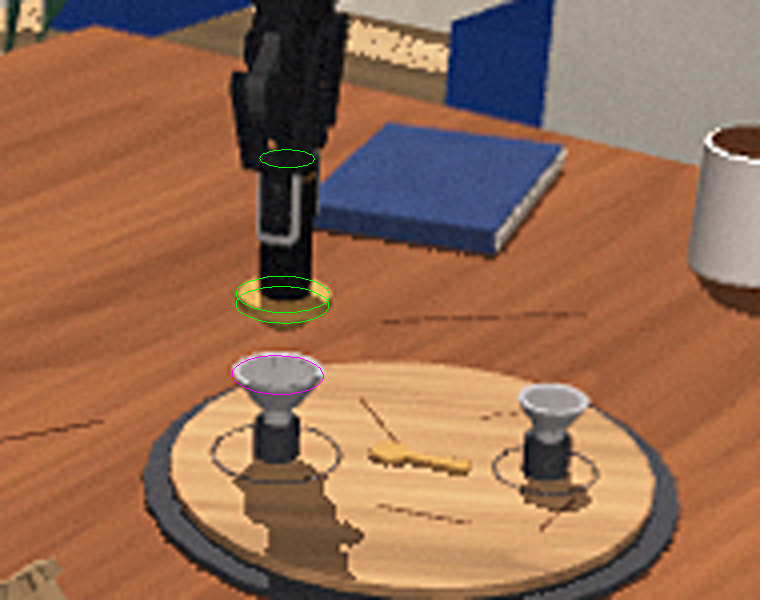

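View pics/o2_top.png

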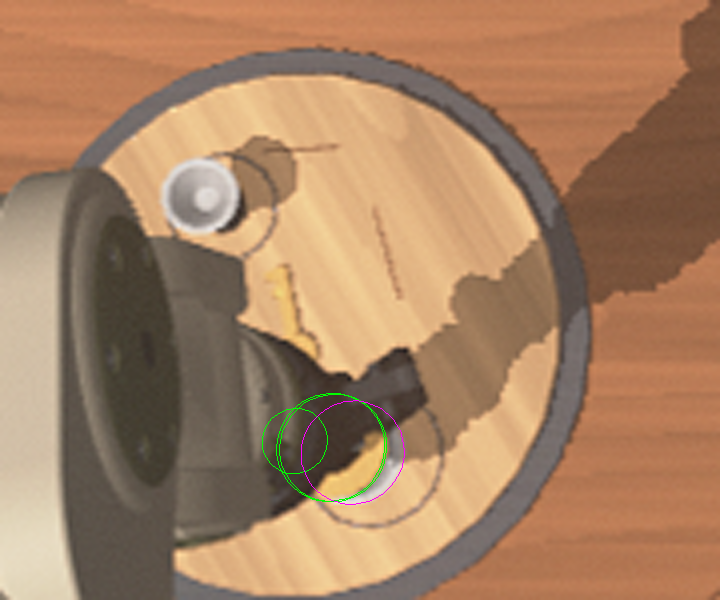

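Run:
```python
from h import *
import pickle
s,d=pickle.load(open("d2.pkl","rb"));c=wristcam(d["wrist"],s)
u=lambda p,k,o:(np.array(p)+.5)/k-.5+o
# circle points: left,right,top
P=onz(c,[u(p,3,(200,150)) for p in((208,225),(493,222),(351,92),(262,126),(444,128))],.014);print(P)
A=np.c_[2*P[:,:2],np.ones(5)];x=np.linalg.lstsq(A,(P[:,:2]**2).sum(1),rcond=None)[0];print("circle",x[:2],np.sqrt(x[2]+x[0]**2+x[1]**2))
s,d=pickle.load(open("d1.pkl","rb"));c=wristcam(d["wrist"],s)
P=onz(c,[u(p,3,(200,150)) for p in((237,148),(465,148),(350,40))],.014);
A=np.c_[2*P[:,:2],np.ones(3)];x=np.linalg.lstsq(A,(P[:,:2]**2).sum(1),rcond=None)[0];print("circle",x[:2],np.sqrt(x[2]+x[0]**2+x[1]**2))
```

```text
[[0.48013766 0.18763978 0.014     ]
 [0.50743244 0.12098925 0.014     ]
 [0.52480526 0.16645551 0.014     ]
 [0.50893678 0.18371454 0.014     ]
 [0.52499103 0.14190928 0.014     ]]
circle [0.49083785 0.15301884] 0.03607870808521775
circle [0.49175382 0.15398186] 0.035934133889638675
```

>>> {"name": "move_arm", "arguments": {"commands": [[[-0.04, -0.01, -0.2], [0, 0, 0], -1], [[0, 0, -0.25], [0, 0, 0], -1], [[0, 0, -0.15], [0, 0, 0], -1], [[0, 0, -0.05], [0, 0, 0], -1], [[0, 0, 0], [0, 0, 0], -1]]}}

```text
clock: 7.0
tcp_pos: [0.4912, 0.1535, 0.138]
orientation: [0.0, 0.982, 0.188, -0.0]
wrist_force: [0.3, 0.5, -2.3]
finger_gap: 0.0269
```

>>> {"name": "move_arm", "arguments": {"commands": [[[0, 0, 0], [0, 0, 0], -1]]}}

```text
clock: 7.1
tcp_pos: [0.4918, 0.1536, 0.1387]
orientation: [0.0, 0.982, 0.188, 0.0]
wrist_force: [-1.1, -0.6, -1.9]
finger_gap: 0.027
```

>>> {"name": "move_arm", "arguments": {"commands": [[[0, 0, -0.04], [0, 0, 0], -1], [[0, 0, -0.04], [0, 0, 0], -1], [[0, 0, -0.04], [0, 0, 0], -1], [[0, 0, -0.03], [0, 0, 0], -1], [[0, 0, 0], [0, 0, 0], -1]]}}

```text
clock: 7.6
tcp_pos: [0.4915, 0.1535, 0.1325]
orientation: [0.0, 0.982, 0.188, 0.0]
wrist_force: [-0.7, -0.0, -2.7]
finger_gap: 0.0271
```

>>> {"name": "move_arm", "arguments": {"commands": [[[0, 0, -0.025], [0, 0, 0], -1], [[0, 0, -0.025], [0, 0, 0], -1], [[0, 0, 0], [0, 0, 0], -1]]}}

```text
clock: 7.9
tcp_pos: [0.4916, 0.1536, 0.1306]
orientation: [0.0, 0.982, 0.188, 0.0]
wrist_force: [-0.1, 0.0, -2.5]
finger_gap: 0.0274
```

>>> {"name": "move_arm", "arguments": {"commands": [[[0, 0, -0.025], [0, 0, 0], -1], [[0, 0, -0.025], [0, 0, 0], -1], [[0, 0, 0], [0, 0, 0], -1]]}}

```text
clock: 8.2
tcp_pos: [0.4916, 0.1535, 0.1286]
orientation: [0.0, 0.982, 0.188, 0.0]
wrist_force: [-0.8, -0.4, -2.7]
finger_gap: 0.0268
```

>>> {"name": "move_arm", "arguments": {"commands": [[[0, 0, -0.025], [0, 0, 0], -1], [[0, 0, 0], [0, 0, 0], -1]]}}

```text
clock: 8.4
tcp_pos: [0.4916, 0.1535, 0.1276]
orientation: [0.0, 0.982, 0.188, 0.0]
wrist_force: [0.5, -0.1, -1.8]
finger_gap: 0.0268
```

>>> {"name": "move_arm", "arguments": {"commands": [[[0, 0, -0.025], [0, 0, 0], -1], [[0, 0, 0], [0, 0, 0], -1]]}}

```text
clock: 8.6
tcp_pos: [0.4916, 0.1535, 0.1266]
orientation: [0.0, 0.982, 0.188, 0.0]
wrist_force: [-0.3, -0.2, -2.7]
finger_gap: 0.0269
```

>>> {"name": "move_arm", "arguments": {"commands": [[[0, 0, -0.025], [0, 0, 0], -1], [[0, 0, 0], [0, 0, 0], -1]]}}

```text
clock: 8.8
tcp_pos: [0.4917, 0.1536, 0.1258]
orientation: [0.0, 0.982, 0.188, 0.0]
wrist_force: [0.6, 0.4, -2.7]
finger_gap: 0.0273
```

>>> {"name": "move_arm", "arguments": {"commands": [[[0, 0, -0.025], [0, 0, 0], -1], [[0, 0, 0], [0, 0, 0], -1]]}}

```text
clock: 9.0
tcp_pos: [0.4919, 0.1536, 0.1257]
orientation: [0.0, 0.982, 0.188, 0.001]
wrist_force: [-3.0, -0.1, 3.4]
finger_gap: 0.0271
```

>>> {"name": "move_arm", "arguments": {"commands": [[[0, 0, -0.02], [0, 0, 0], -1], [[0, 0, 0], [0, 0, 0], -1]]}}

```text
clock: 9.2
tcp_pos: [0.4919, 0.1537, 0.1256]
orientation: [0.0, 0.982, 0.188, 0.001]
wrist_force: [-2.9, -1.3, 9.8]
finger_gap: 0.0273
```

Run:
```python
from h import *
from workcell import env,eyes
s=env.get_state();print(s["wrist_force"],s["ft_torque"])
import pickle
d={n:eyes.read_camera(n) for n in("top","scene","wrist")}
pickle.dump((s,d),open("d3.pkl","wb"))
f=d["scene"]["frame"][:,:,::-1]
cv2.imwrite("pics/s5.png",cv2.resize(f[130:210,310:420],None,fx=7,fy=7,interpolation=cv2.INTER_CUBIC))
cv2.imwrite("pics/w5.png",cv2.resize(d["wrist"]["frame"][190:350,220:420,::-1],None,fx=4,fy=4,interpolation=cv2.INTER_CUBIC))
```

```text
[-2.9059177  -1.28458741  9.75008728] [-0.17996616  0.76397762 -0.01443567]
```

View pics/s5.png

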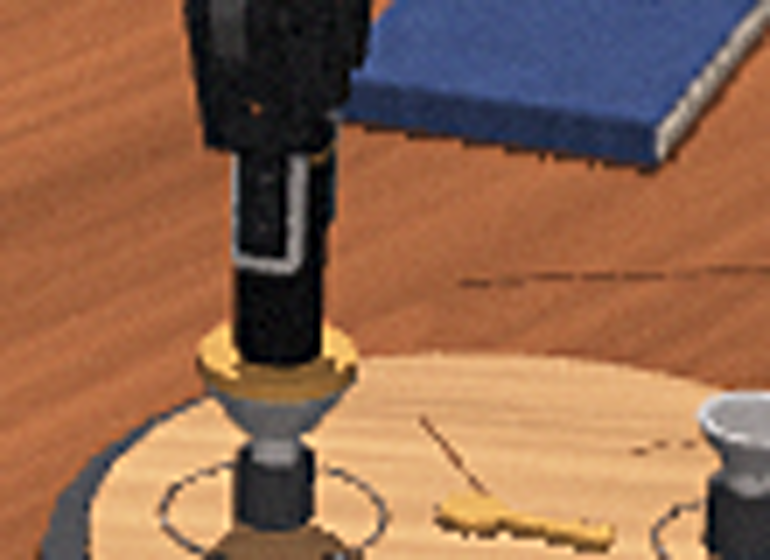

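View pics/w5.png

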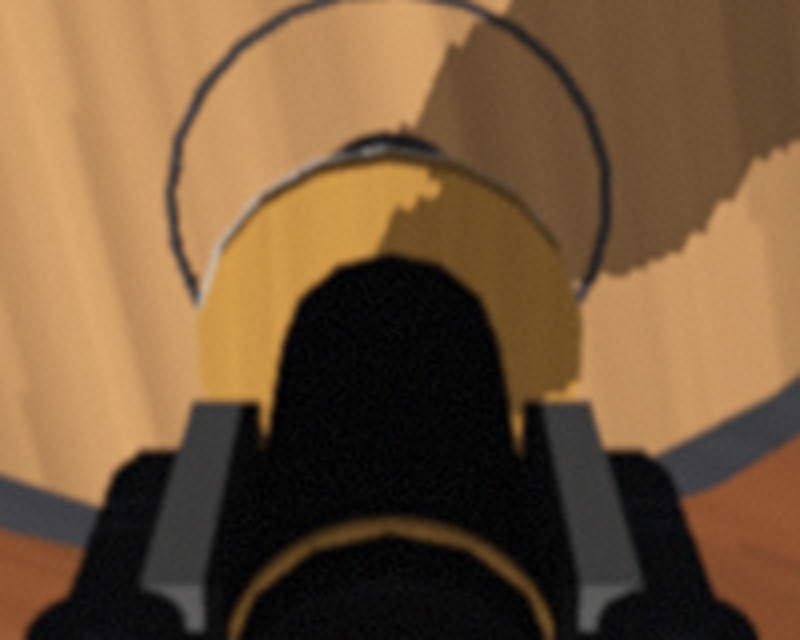

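>>> {"name": "move_arm", "arguments": {"commands": [[[-0.02, 0, 0.01], [0, 0, 0], -1], [[0, 0, 0], [0, 0, 0], -1], [[0, 0, 0], [0, 0, 0], -1]]}}

```text
clock: 9.65
tcp_pos: [0.4918, 0.1536, 0.1256]
orientation: [0.0, 0.982, 0.188, 0.002]
wrist_force: [-0.8, -0.3, 7.5]
finger_gap: 0.0271
```

>>> {"name": "move_arm", "arguments": {"commands": [[[-0.005, 0, 0.012], [0, 0, 0], -1], [[0, 0, 0], [0, 0, 0], -1]]}}

```text
clock: 9.85
tcp_pos: [0.4916, 0.1536, 0.1256]
orientation: [0.0, 0.982, 0.188, 0.002]
wrist_force: [-0.2, -0.5, 7.0]
finger_gap: 0.0271
```

>>> {"name": "move_arm", "arguments": {"commands": [[[0, 0, 0], [0, 0, 0], -0.2], [[0, 0, 0], [0, 0, 0], 0.2], [[0, 0, 0], [0, 0, 0], 0.5], [[0, 0, 0], [0, 0, 0], 0.5], [[0, 0, 0], [0, 0, 0], 0.5]]}}

```text
clock: 10.35
tcp_pos: [0.4905, 0.1536, 0.1246]
orientation: [0.0, 0.982, 0.188, 0.0]
wrist_force: [0.2, -0.0, -0.1]
finger_gap: 0.0639
```

Run:
```python
from h import *
from workcell import env,eyes
s=env.get_state();print(s["wrist_force"],s["ft_torque"],s["tcp_pos"],s["finger_gap"],s["joint_pos"])
import pickle
d={n:eyes.read_camera(n) for n in("scene","wrist")}
pickle.dump((s,d),open("d4.pkl","wb"))
f=d["scene"]["frame"][:,:,::-1]
a=cv2.resize(f[130:210,310:420],None,fx=5,fy=5,interpolation=cv2.INTER_CUBIC)
b=cv2.resize(d["wrist"]["frame"][190:350,220:420,::-1],None,fx=2.5,fy=2.5,interpolation=cv2.INTER_CUBIC)[:400,:250]
cv2.imwrite("pics/s6.png",np.hstack([a,b]))
```

```text
[ 0.17813336 -0.00704995 -0.08068575] [-0.01117895 -0.01162496  0.00866366] [0.49050299 0.15355452 0.12456449] 0.06392294910041607 [ 1.47310833e-01  2.71041302e-01 -3.32139762e-01  9.67304812e-01
 -3.69574592e-04  2.91156870e+00]
```

View pics/s6.png

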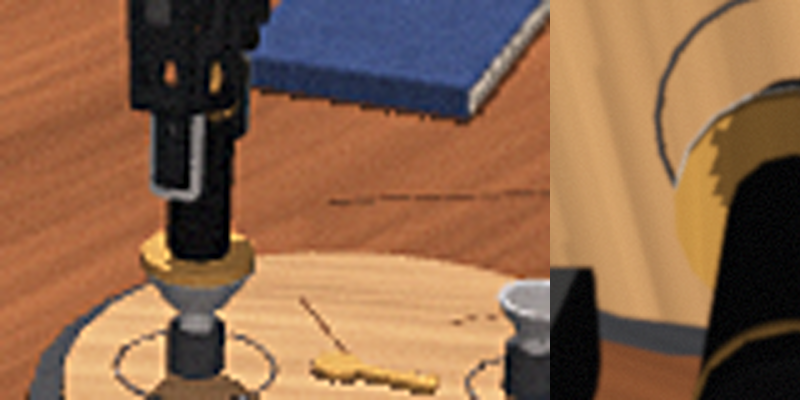

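Released, and the fob stands. Next I retreat straight up and head for the small fob.

>>> {"name": "move_arm", "arguments": {"commands": [[[0, 0, 0.3], [0, 0, 0], 0.5], [[0, 0, 0.7], [0, 0, 0], 0.5], [[0, 0, 0.9], [0, 0, 0], 0.5], [[0, 0, 0.9], [0, 0, 0], 0.5], [[0, 0, 0.4], [0, 0, 0], 0.5]]}}

```text
clock: 10.95
tcp_pos: [0.492, 0.1538, 0.2574]
orientation: [0.0, 0.982, 0.188, 0.003]
wrist_force: [0.4, -0.1, -0.6]
finger_gap: 0.0644
```

Run:
```python
from h import *
from workcell import env,eyes
s=env.get_state()
togo(s,TIPS+.190*AXS,Rt(AXS,YS),12)
f=eyes.read_camera("scene")["frame"][:,:,::-1]
cv2.imwrite("pics/s7.png",cv2.resize(f[100:220,300:460],None,fx=5,fy=5,interpolation=cv2.INTER_CUBIC))
```

```text
dp mm [ -41.5 -405.4  -71.8] rot deg [  4.09 -34.79 -29.21]
per row 12 [-0.086 -0.844 -0.15 ] [ 0.043 -0.362 -0.304]
```

View pics/s7.png

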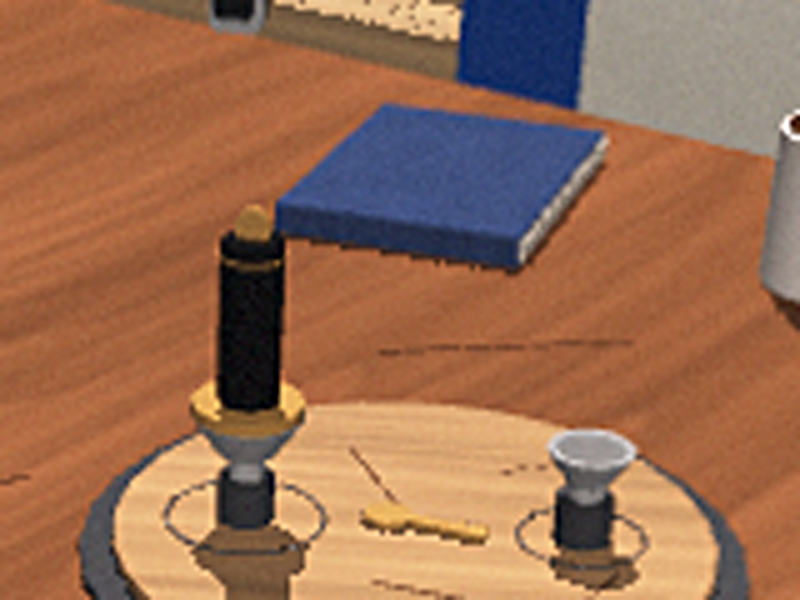

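Run:
```python
from h import *
from workcell import env,eyes
c=eyes.read_camera("scene");o=(320,110);k=8
im=cv2.resize(c["frame"][110:185,320:400,::-1],None,fx=k,fy=k,interpolation=cv2.INTER_CUBIC)
b=np.array([.4916,.1533,.0658-.014])
for r,h in((.025,.014),(.025,.020),(.014,.095),(.014,.02)):draw(c,im,b+[0,0,h],[0,0,1],r,(0,255,0),k,o)
cv2.imwrite("pics/s8.png",im)
```

```text
(no output)
```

View pics/s8.png

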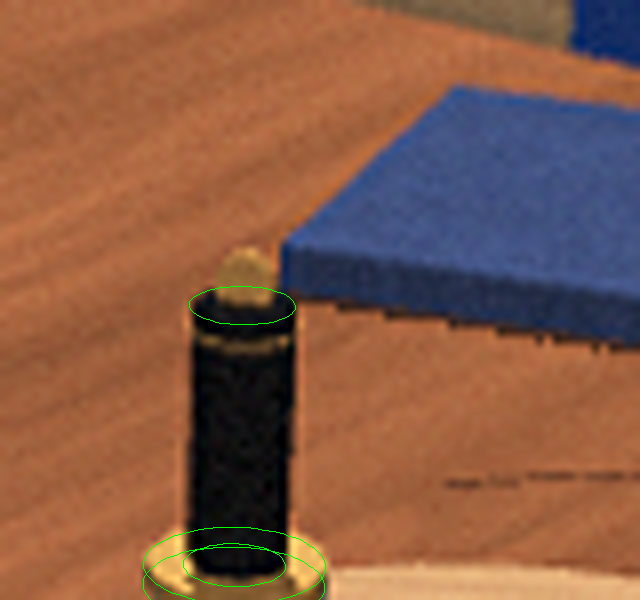

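The larger fob matches the upright, seated model to within a pixel. On to the small fob.

>>> {"name": "move_arm", "arguments": {"commands": [[[-0.08, -0.5, 0], [0.043, -0.362, -0.304], 0.4], [[-0.09, -0.85, 0], [0.043, -0.362, -0.304], 0.4], [[-0.09, -0.9, 0], [0.043, -0.362, -0.304], 0.4], [[-0.09, -0.9, 0], [0.043, -0.362, -0.304], 0.4], [[-0.09, -0.9, 0], [0.043, -0.362, -0.304], 0.4]]}}

```text
clock: 11.55
tcp_pos: [0.4721, -0.0094, 0.252]
orientation: [0.009, 0.989, 0.081, 0.127]
wrist_force: [0.3, -0.5, 0.4]
finger_gap: 0.0597
```

>>> {"name": "move_arm", "arguments": {"commands": [[[-0.09, -0.9, 0], [0.043, -0.362, -0.304], 0.4], [[-0.09, -0.9, 0], [0.043, -0.362, -0.304], 0.4], [[-0.09, -0.9, -0.2], [0.043, -0.362, -0.304], 0.4], [[-0.09, -0.9, -0.4], [0.043, -0.362, -0.304], 0.4], [[-0.09, -0.9, -0.4], [0.043, -0.362, -0.304], 0.4]]}}

```text
clock: 12.05
tcp_pos: [0.4543, -0.1896, 0.2122]
orientation: [0.018, 0.967, -0.028, 0.251]
wrist_force: [1.0, -0.5, 0.2]
finger_gap: 0.0596
```

>>> {"name": "move_arm", "arguments": {"commands": [[[-0.09, -0.9, -0.4], [0.043, -0.362, -0.304], 0.4], [[-0.06, -0.68, -0.4], [0.043, -0.362, -0.304], 0.4], [[0, 0, 0], [0, 0, 0], 0.4], [[0, 0, 0], [0, 0, 0], 0.4]]}}

```text
clock: 12.45
tcp_pos: [0.4479, -0.2512, 0.1794]
orientation: [0.02, 0.952, -0.072, 0.296]
wrist_force: [-0.1, 0.2, -0.1]
finger_gap: 0.0597
```

Run:
```python
from h import *
from workcell import env,eyes
s=env.get_state()
togo(s,TIPS+.190*AXS,Rt(AXS,YS),1);togo(s,TIPS+.070*AXS,Rt(AXS,YS),5);print(s["joint_pos"],s["finger_gap"])
c=wristcam(eyes.read_camera("wrist"),s)
im=c["frame"][:,:,::-1].copy()
for r,h in((.019,.016),(.010,.09)):draw(c,im,TIPS+h*AXS,AXS,r,(0,255,0))
cv2.imwrite("pics/w9.png",im[120:])
```

```text
dp mm [ 2.6 -0.4  6.3] rot deg [-0.3  -0.47  0.  ]
per row 1 [ 0.066 -0.009  0.157] [-0.037 -0.059  0.   ]
dp mm [ 70.7 -10.6 -92. ] rot deg [-0.3  -0.47  0.  ]
per row 5 [ 0.353 -0.053 -0.46 ] [-0.007 -0.012  0.   ]
[-0.88496313 -0.11127424 -0.78498953  0.4280086   0.39239374  2.50208224] 0.05966302613046257
```

View pics/w9.png

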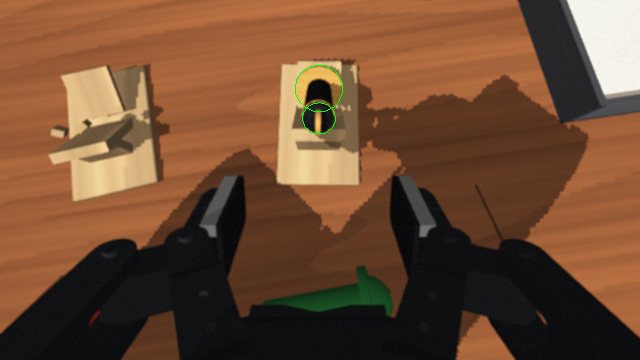

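The model outline fits the small fob, with the head at (318,237) in the full frame. Descending along its axis.

>>> {"name": "move_arm", "arguments": {"commands": [[[0.353, -0.053, -0.46], [-0.007, -0.012, 0], 0.4], [[0.353, -0.053, -0.46], [-0.007, -0.012, 0], 0.4], [[0.353, -0.053, -0.46], [-0.007, -0.012, 0], 0.4], [[0.353, -0.053, -0.46], [-0.007, -0.012, 0], 0.4], [[0.32, -0.05, -0.4], [-0.007, -0.012, 0], 0.4]]}}

```text
clock: 13.0
tcp_pos: [0.5201, -0.2609, 0.0914]
orientation: [0.023, 0.951, -0.069, 0.302]
wrist_force: [0.1, -0.5, 0.5]
finger_gap: 0.0596
```

>>> {"name": "move_arm", "arguments": {"commands": [[[0, 0, 0], [0, 0, 0], 0.4], [[0, 0, 0], [0, 0, 0], 0.4]]}}

```text
clock: 13.2
tcp_pos: [0.5189, -0.2609, 0.0915]
orientation: [0.023, 0.951, -0.069, 0.301]
wrist_force: [0.6, -0.6, 0.6]
finger_gap: 0.0598
```

Run:
```python
from h import *
from workcell import env,eyes
s=env.get_state()
togo(s,TIPS+.070*AXS,Rt(AXS,YS),1);print(s["wrist_force"],s["joint_pos"])
c=eyes.read_camera("wrist");cv2.imwrite("pics/w10.png",c["frame"][200:,100:540,::-1])
```

```text
dp mm [-0.3 -0.9 -4.2] rot deg [ 0.11  0.12 -0.22]
per row 1 [-0.007 -0.023 -0.104] [ 0.014  0.014 -0.028]
[ 0.64785477 -0.57493441  0.60506319] [-0.77090452  0.13945948 -0.819104    0.09312169  0.34246848  2.60732871]
```

View pics/w10.png

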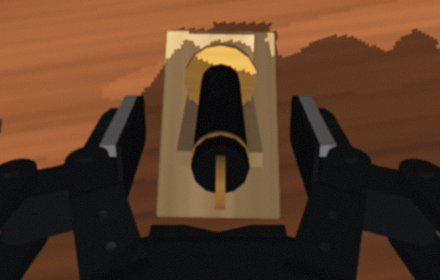

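>>> {"name": "move_arm", "arguments": {"commands": [[[0, -0.02, -0.1], [0, 0, 0], 0.4], [[0, 0, 0], [0, 0, 0], 0.4]]}}

```text
clock: 13.45
tcp_pos: [0.5183, -0.263, 0.0878]
orientation: [0.024, 0.951, -0.07, 0.301]
wrist_force: [0.5, -0.4, 0.3]
finger_gap: 0.0593
```

>>> {"name": "move_arm", "arguments": {"commands": [[[0, 0, 0], [0, 0, 0], -1], [[0, 0, 0], [0, 0, 0], -1], [[0, 0, 0], [0, 0, 0], -1], [[0, 0, 0], [0, 0, 0], -1], [[0, 0, 0], [0, 0, 0], -1]], "newtons": 40}}

```text
clock: 13.95
tcp_pos: [0.5184, -0.2628, 0.0875]
orientation: [0.023, 0.951, -0.07, 0.301]
wrist_force: [-3.9, 2.0, 5.7]
finger_gap: 0.019
```

>>> {"name": "move_arm", "arguments": {"commands": [[[0, 0, 0], [0, 0, 0], -1], [[0, 0, 0], [0, 0, 0], -1]]}}

```text
clock: 14.15
tcp_pos: [0.5184, -0.2628, 0.0876]
orientation: [0.023, 0.951, -0.07, 0.301]
wrist_force: [-4.0, 2.9, 6.3]
finger_gap: 0.0195
```

Gripped. Lifting straight up.

>>> {"name": "move_arm", "arguments": {"commands": [[[0, 0, 0.15], [0, 0, 0], -1], [[0, 0, 0.3], [0, 0, 0], -1], [[0, 0, 0.6], [0, 0, 0], -1], [[0, 0, 0.8], [0, 0, 0], -1], [[0, 0, 0.9], [0, 0, 0], -1]]}}

```text
clock: 14.65
tcp_pos: [0.5172, -0.2622, 0.1968]
orientation: [0.022, 0.951, -0.071, 0.3]
wrist_force: [0.6, 0.1, -1.3]
finger_gap: 0.0186
```

>>> {"name": "move_arm", "arguments": {"commands": [[[0, 0, 0.9], [0, 0, 0], -1], [[0, 0, 0.7], [0, 0, 0], -1], [[0, 0, 0.2], [0, 0, 0], -1], [[0, 0, 0], [0, 0, 0], -1]]}}

```text
clock: 15.05
tcp_pos: [0.5186, -0.2634, 0.2703]
orientation: [0.024, 0.95, -0.07, 0.302]
wrist_force: [-0.5, -0.7, -2.0]
finger_gap: 0.0187
```

Run:
```python
from h import *
from workcell import env,eyes
s=env.get_state();print(s["tcp_pos"],s["wrist_force"],s["joint_pos"],s["finger_gap"])
togo(s,[.6185,.2337,.26],Rt([0,0,1],np.radians(20)),14)
```

```text
[ 0.51861567 -0.26343861  0.27027366] [-0.50963097 -0.70012929 -1.99320416] [-0.77458068 -0.07681051 -0.52770714  0.5983863   0.34252238  2.60640458] 0.018725407630055507
dp mm [ 99.9 497.1 -10.3] rot deg [-3.37 35.44 27.52]
per row 14 [ 0.178  0.888 -0.018] [-0.03   0.316  0.246]
```

>>> {"name": "move_arm", "arguments": {"commands": [[[0.1, 0.5, 0], [-0.03, 0.316, 0.246], -1], [[0.18, 0.8, 0], [-0.03, 0.316, 0.246], -1], [[0.18, 0.95, 0], [-0.03, 0.316, 0.246], -1], [[0.18, 0.95, 0], [-0.03, 0.316, 0.246], -1], [[0.18, 0.95, 0], [-0.03, 0.316, 0.246], -1]]}}

```text
clock: 15.55
tcp_pos: [0.5498, -0.0953, 0.266]
orientation: [0.014, 0.981, 0.018, 0.193]
wrist_force: [0.5, -0.1, -1.9]
finger_gap: 0.0191
```

>>> {"name": "move_arm", "arguments": {"commands": [[[0.18, 0.95, 0], [-0.03, 0.316, 0.246], -1], [[0.18, 0.95, 0], [-0.03, 0.316, 0.246], -1], [[0.18, 0.95, 0], [-0.03, 0.316, 0.246], -1], [[0.18, 0.95, 0], [-0.03, 0.316, 0.246], -1], [[0.18, 0.95, 0], [-0.03, 0.316, 0.246], -1]]}}

```text
clock: 16.05
tcp_pos: [0.5861, 0.0946, 0.266]
orientation: [0.006, 0.991, 0.106, 0.085]
wrist_force: [0.6, -0.4, -1.3]
finger_gap: 0.0184
```

>>> {"name": "move_arm", "arguments": {"commands": [[[0.18, 0.95, 0], [-0.03, 0.316, 0.246], -1], [[0.18, 0.9, 0], [-0.03, 0.316, 0.246], -1], [[0.18, 0.7, 0], [-0.03, 0.316, 0.246], -1], [[0.22, 0.5, 0], [-0.03, 0.316, 0.246], -1], [[0.1, 0.48, 0], [0, 0, 0], -1]]}}

```text
clock: 16.55
tcp_pos: [0.6218, 0.2352, 0.2642]
orientation: [-0.0, 0.985, 0.174, -0.004]
wrist_force: [-0.3, -0.3, -2.3]
finger_gap: 0.0187
```

>>> {"name": "move_arm", "arguments": {"commands": [[[0, 0, 0], [0, 0, 0], -1], [[0, 0, 0], [0, 0, 0], -1]]}}

```text
clock: 16.75
tcp_pos: [0.6208, 0.2342, 0.2662]
orientation: [-0.0, 0.985, 0.174, -0.003]
wrist_force: [-0.1, 0.3, -1.0]
finger_gap: 0.0189
```

Run:
```python
from h import *
from workcell import env,eyes
import pickle
s=env.get_state();print(s["wrist_force"],s["joint_pos"],s["finger_gap"])
togo(s,[.6185,.2337,.165],Rt([0,0,1],np.radians(20)),1)
d={n:eyes.read_camera(n) for n in("top","scene","wrist")}
pickle.dump((s,d),open("d5.pkl","wb"))
from ov import *
run("d5.pkl","o5","small",cup=[(.6191,.2332,.0585,.019)],l=.069)
```

```text
[-0.09974572  0.32609041 -1.00010983] [2.39396344e-01 4.97907814e-01 3.60865391e-01 1.43908433e+00
 1.16161687e-03 3.03140743e+00] 0.018940301399602216
dp mm [  -2.3   -0.5 -101.2] rot deg [ 0.01 -0.31 -0.03]
per row 1 [-0.058 -0.013 -2.53 ] [ 0.001 -0.039 -0.004]
```

View pics/o5_wrist.png

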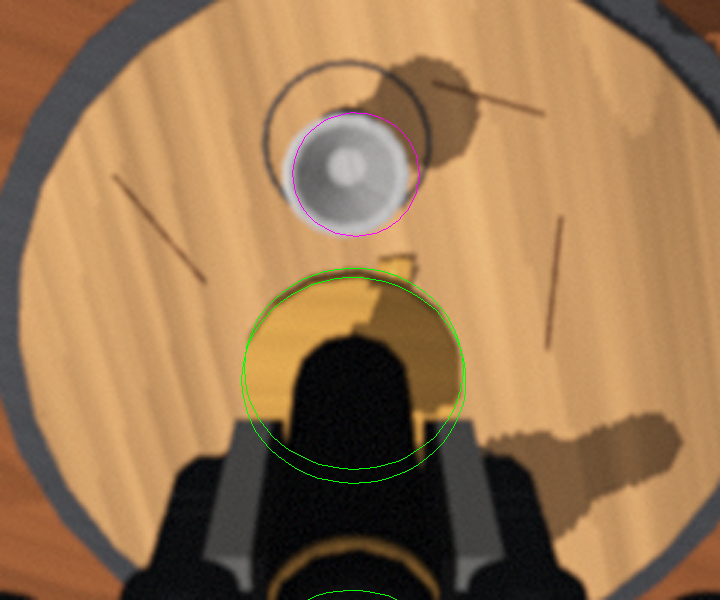

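View pics/o5_scene.png

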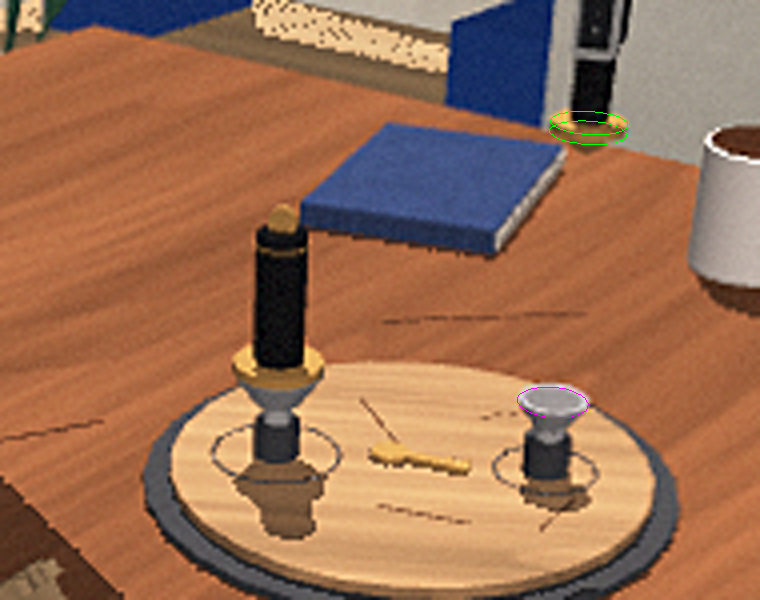

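>>> {"name": "move_arm", "arguments": {"commands": [[[-0.06, 0, -0.4], [0, -0.04, 0.2], -1], [[0, 0, -0.8], [0, 0, 0.2], -1], [[0, 0, -0.8], [0, 0, 0.1], -1], [[0, 0, -0.5], [0, 0, 0], -1], [[0, 0, -0.2], [0, 0, 0], -1]]}}

```text
clock: 17.4
tcp_pos: [0.6174, 0.2329, 0.1589]
orientation: [-0.0, 0.978, 0.207, 0.0]
wrist_force: [-1.1, -0.3, -1.5]
finger_gap: 0.0188
```

>>> {"name": "move_arm", "arguments": {"commands": [[[0, 0, 0], [0, 0, 0], -1], [[0, 0, 0], [0, 0, 0], -1]]}}

```text
clock: 17.6
tcp_pos: [0.6198, 0.234, 0.1627]
orientation: [-0.0, 0.978, 0.208, 0.003]
wrist_force: [-0.0, 0.1, -0.7]
finger_gap: 0.0187
```

Run:
```python
from h import *
from workcell import env,eyes
import pickle
s=env.get_state();print(s["tcp_pos"],s["wrist_force"],s["joint_pos"],s["finger_gap"])
togo(s,[.6185,.2337,.145],Rt([0,0,1],np.radians(24)),1)
d={n:eyes.read_camera(n) for n in("top","scene","wrist")}
pickle.dump((s,d),open("d6.pkl","wb"))
from ov import *
run("d6.pkl","o6","small",cup=[(.6191,.2332,.0585,.019)],l=.069)
```

```text
[0.61977383 0.23400699 0.16265759] [-0.00392086  0.1267392  -0.68273724] [2.39747130e-01 5.12145237e-01 1.30730089e-01 1.18284758e+00
 5.13161707e-04 2.96326644e+00] 0.01873590483611779
dp mm [ -1.3  -0.3 -17.7] rot deg [-0.12  0.36  0.05]
per row 1 [-0.032 -0.008 -0.441] [-0.015  0.045  0.006]
```

View pics/o6_wrist.png

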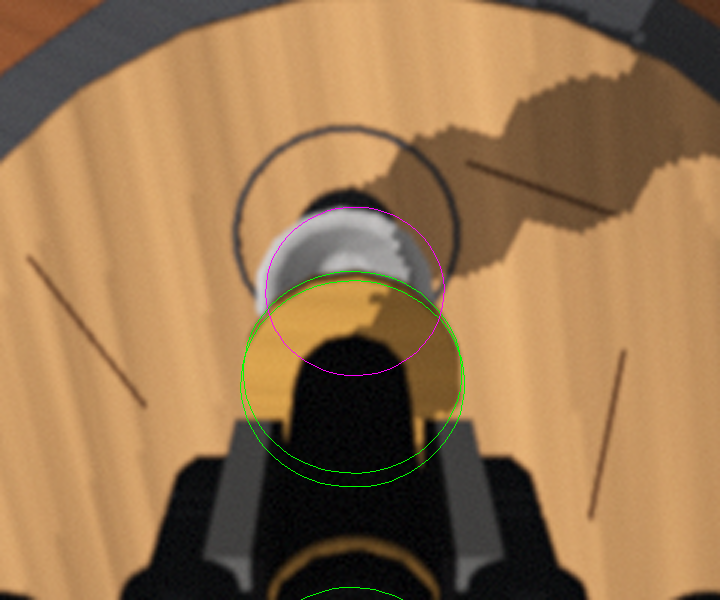

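View pics/o6_scene.png

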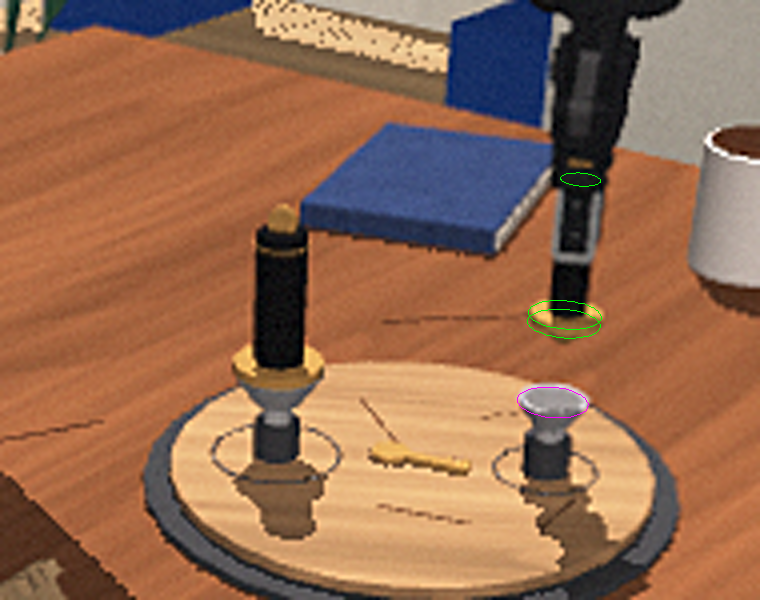

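View pics/o6_top.png

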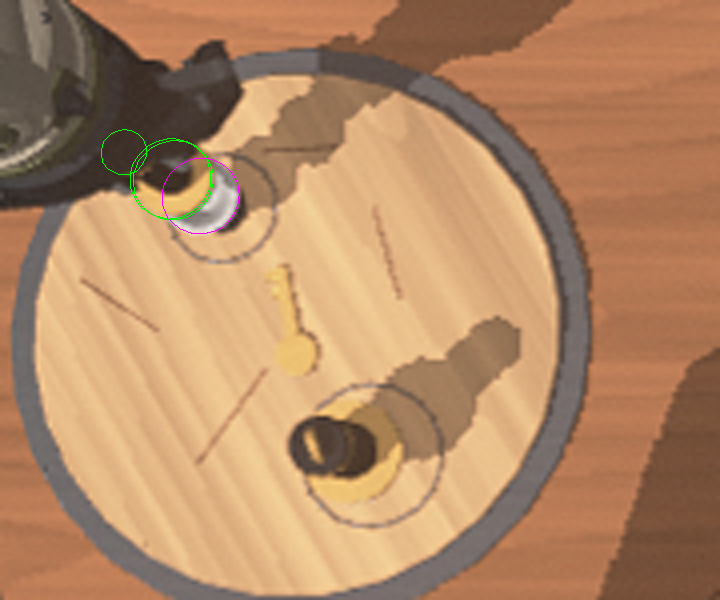

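Run:
```python
from h import *
import pickle
s,d=pickle.load(open("d6.pkl","rb"));c=wristcam(d["wrist"],s)
u=lambda p,k,o:(np.array(p)+.5)/k-.5+o
P=onz(c,[u(p,3,(200,150)) for p in((235,230),(459,230),(346,127),(272,152),(423,153))],.014)
A=np.c_[2*P[:,:2],np.ones(5)];x=np.linalg.lstsq(A,(P[:,:2]**2).sum(1),rcond=None)[0];print("circle",x[:2],np.sqrt(x[2]+x[0]**2+x[1]**2))
# collar top edge compare: apparent lateral of collar/handle
```

```text
circle [0.61784172 0.23463587] 0.028167058988599808
```

>>> {"name": "move_arm", "arguments": {"commands": [[[-0.03, 0, -0.25], [-0.015, 0.045, 0], -1], [[0, 0, -0.3], [0, 0, 0], -1], [[0, 0, -0.2], [0, 0, 0], -1], [[0, 0, -0.1], [0, 0, 0], -1], [[0, 0, 0], [0, 0, 0], -1]]}}

```text
clock: 18.25
tcp_pos: [0.6172, 0.2341, 0.1257]
orientation: [0.0, 0.978, 0.208, -0.002]
wrist_force: [0.2, 0.5, -1.9]
finger_gap: 0.0191
```

>>> {"name": "move_arm", "arguments": {"commands": [[[0, 0, 0], [0, 0, 0], -1]]}}

```text
clock: 18.35
tcp_pos: [0.6179, 0.2343, 0.1271]
orientation: [0.0, 0.978, 0.208, -0.001]
wrist_force: [0.6, -0.2, -0.5]
finger_gap: 0.0189
```

>>> {"name": "move_arm", "arguments": {"commands": [[[0.008, 0, -0.03], [0, 0, 0], -1], [[0, 0, -0.03], [0, 0, 0], -1], [[0, 0, -0.03], [0, 0, 0], -1], [[0, 0, 0], [0, 0, 0], -1], [[0, 0, 0], [0, 0, 0], -1]]}}

```text
clock: 18.85
tcp_pos: [0.6183, 0.2343, 0.1236]
orientation: [0.0, 0.978, 0.208, -0.001]
wrist_force: [-0.2, -0.3, -1.2]
finger_gap: 0.019
```

>>> {"name": "move_arm", "arguments": {"commands": [[[0, 0, -0.025], [0, 0, 0], -1], [[0, 0, -0.025], [0, 0, 0], -1], [[0, 0, 0], [0, 0, 0], -1]]}}

```text
clock: 19.15
tcp_pos: [0.6182, 0.2342, 0.1214]
orientation: [0.0, 0.978, 0.208, -0.001]
wrist_force: [-0.2, -1.1, -1.0]
finger_gap: 0.0192
```

>>> {"name": "move_arm", "arguments": {"commands": [[[0, 0, -0.025], [0, 0, 0], -1], [[0, 0, 0], [0, 0, 0], -1]]}}

```text
clock: 19.35
tcp_pos: [0.6182, 0.2343, 0.1204]
orientation: [0.0, 0.978, 0.208, -0.001]
wrist_force: [-0.0, 1.0, -2.0]
finger_gap: 0.0192
```

>>> {"name": "move_arm", "arguments": {"commands": [[[0, 0, -0.025], [0, 0, 0], -1], [[0, 0, 0], [0, 0, 0], -1]]}}

```text
clock: 19.55
tcp_pos: [0.6182, 0.2342, 0.1195]
orientation: [0.0, 0.978, 0.208, -0.001]
wrist_force: [-1.2, -0.2, -2.1]
finger_gap: 0.019
```

>>> {"name": "move_arm", "arguments": {"commands": [[[0, 0, -0.025], [0, 0, 0], -1], [[0, 0, 0], [0, 0, 0], -1]]}}

```text
clock: 19.75
tcp_pos: [0.6182, 0.2342, 0.1184]
orientation: [0.0, 0.978, 0.208, -0.001]
wrist_force: [0.3, 0.0, -1.4]
finger_gap: 0.0194
```

>>> {"name": "move_arm", "arguments": {"commands": [[[0, 0, -0.02], [0, 0, 0], -1], [[0, 0, 0], [0, 0, 0], -1]]}}

```text
clock: 19.95
tcp_pos: [0.6182, 0.2343, 0.1177]
orientation: [0.0, 0.978, 0.208, -0.001]
wrist_force: [0.4, 0.1, -1.8]
finger_gap: 0.0194
```

>>> {"name": "move_arm", "arguments": {"commands": [[[0, 0, -0.02], [0, 0, 0], -1], [[0, 0, 0], [0, 0, 0], -1]]}}

```text
clock: 20.15
tcp_pos: [0.6184, 0.2343, 0.1172]
orientation: [0.0, 0.978, 0.208, -0.001]
wrist_force: [0.1, -0.4, -0.3]
finger_gap: 0.019
```

>>> {"name": "move_arm", "arguments": {"commands": [[[0, 0, -0.02], [0, 0, 0], -1], [[0, 0, 0], [0, 0, 0], -1]]}}

```text
clock: 20.35
tcp_pos: [0.6184, 0.2343, 0.1171]
orientation: [0.0, 0.978, 0.208, -0.001]
wrist_force: [-2.2, 0.2, 5.0]
finger_gap: 0.0187
```

>>> {"name": "move_arm", "arguments": {"commands": [[[0, 0, -0.02], [0, 0, 0], -1], [[0, 0, 0], [0, 0, 0], -1]]}}

```text
clock: 20.55
tcp_pos: [0.6185, 0.2344, 0.117]
orientation: [0.0, 0.978, 0.208, -0.0]
wrist_force: [-2.9, -0.7, 8.8]
finger_gap: 0.0189
```

Run:
```python
from h import *
from workcell import env,eyes
import pickle
s=env.get_state();print(s["tcp_pos"],s["wrist_force"],s["ft_torque"])
d={n:eyes.read_camera(n) for n in("scene","wrist")}
a=cv2.resize(d["scene"]["frame"][140:220,380:470,::-1],None,fx=5,fy=5,interpolation=cv2.INTER_CUBIC)
b=cv2.resize(d["wrist"]["frame"][190:350,250:390,::-1],None,fx=2.5,fy=2.5,interpolation=cv2.INTER_CUBIC)
cv2.imwrite("pics/s11.png",np.hstack([a,b]))
```

```text
[0.61849011 0.23437249 0.11704214] [-2.88471918 -0.69009146  8.78922062] [-0.20132619  0.65956654 -0.04902681]
```

View pics/s11.png

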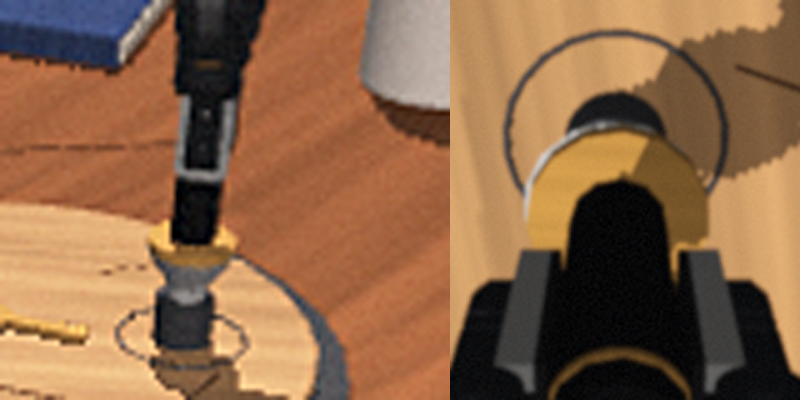

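It bears at z=0.117, against an expected 0.1165 or so. The view shows the collar on the rim. I'll ease the load as before, then release.

>>> {"name": "move_arm", "arguments": {"commands": [[[-0.018, 0, 0.012], [0, 0, 0], -1], [[0, 0, 0], [0, 0, 0], -1], [[0, 0, 0], [0, 0, 0], -1]]}}

```text
clock: 20.95
tcp_pos: [0.6183, 0.2343, 0.1171]
orientation: [0.0, 0.978, 0.208, 0.0]
wrist_force: [-0.5, -0.7, 6.3]
finger_gap: 0.0188
```

>>> {"name": "move_arm", "arguments": {"commands": [[[0, 0, 0], [0, 0, 0], -0.3], [[0, 0, 0], [0, 0, 0], 0.1], [[0, 0, 0], [0, 0, 0], 0.4], [[0, 0, 0], [0, 0, 0], 0.4], [[0, 0, 0], [0, 0, 0], 0.4]]}}

```text
clock: 21.45
tcp_pos: [0.6175, 0.2342, 0.1156]
orientation: [0.0, 0.978, 0.208, -0.001]
wrist_force: [1.0, 0.4, -0.6]
finger_gap: 0.06
```

Run:
```python
from h import *
from workcell import env,eyes
s=env.get_state();print(s["tcp_pos"],s["wrist_force"],s["ft_torque"],s["finger_gap"])
d={n:eyes.read_camera(n) for n in("scene","wrist")}
a=cv2.resize(d["scene"]["frame"][140:220,380:470,::-1],None,fx=5,fy=5,interpolation=cv2.INTER_CUBIC)
b=cv2.resize(d["wrist"]["frame"][190:350,250:390,::-1],None,fx=2.5,fy=2.5,interpolation=cv2.INTER_CUBIC)
cv2.imwrite("pics/s12.png",np.hstack([a,b]))
```

```text
[0.61745729 0.23424051 0.11556545] [ 0.95737076  0.39347508 -0.57404125] [ 2.31452224e-05  3.05061119e-02 -3.84337112e-02] 0.059969285580299056
```

View pics/s12.png

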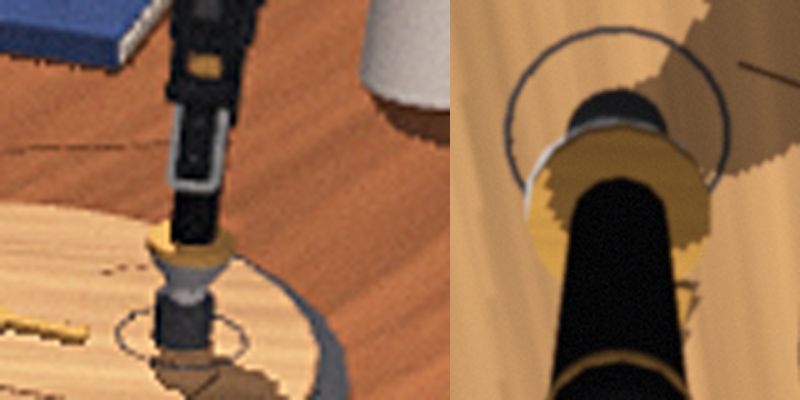

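Standing free. Retreating straight up.

>>> {"name": "move_arm", "arguments": {"commands": [[[0, 0, 0.3], [0, 0, 0], 0.4], [[0, 0, 0.7], [0, 0, 0], 0.4], [[0, 0, 0.9], [0, 0, 0], 0.4], [[0, 0, 0.9], [0, 0, 0], 0.4], [[0, 0, 0.7], [0, 0, 0], 0.4]]}}

```text
clock: 22.05
tcp_pos: [0.6179, 0.2344, 0.2596]
orientation: [-0.0, 0.978, 0.208, 0.001]
wrist_force: [1.4, -0.4, 0.6]
finger_gap: 0.0597
```

>>> {"name": "move_arm", "arguments": {"commands": [[[-0.5, -0.3, 0.3], [0, 0, 0], 0.4], [[-0.8, -0.5, 0.2], [0, 0, 0], 0.4], [[-0.8, -0.5, 0], [0, 0, 0], 0.4], [[-0.8, -0.5, 0], [0, 0, 0], 0.4], [[-0.3, -0.2, 0], [0, 0, 0], 0.4]]}}

```text
clock: 22.55
tcp_pos: [0.4867, 0.1531, 0.2774]
orientation: [0.0, 0.978, 0.208, -0.001]
wrist_force: [0.0, 0.1, 0.8]
finger_gap: 0.0601
```

>>> {"name": "move_arm", "arguments": {"commands": [[[0, 0, 0], [0, 0, 0], 0.4], [[0, 0, 0], [0, 0, 0], 0.4], [[0, 0, 0], [0, 0, 0], 0.4]]}}

```text
clock: 22.85
tcp_pos: [0.4906, 0.1546, 0.2763]
orientation: [0.0, 0.978, 0.208, -0.0]
wrist_force: [0.5, 0.7, 0.5]
finger_gap: 0.0597
```

Run:
```python
from h import *
from workcell import env,eyes
import pickle
_,d0=pickle.load(open("d0.pkl","rb"))
s=env.get_state();print(s["tcp_pos"],s["wrist_force"],s["clock"])
d={n:eyes.read_camera(n) for n in("scene","top")}
c=d["scene"];o=(320,120);k=6
im=cv2.resize(c["frame"][120:220,320:450,::-1],None,fx=k,fy=k,interpolation=cv2.INTER_CUBIC)
for b,L in(((.4916,.1533,.0658-.014),((.025,.014),(.025,.020),(.014,.095))),((.6187,.2338,.0585-.011),((.019,.011),(.019,.016),(.010,.090)))):
    for r,h in L:draw(c,im,np.array(b)+[0,0,h],[0,0,1],r,(0,255,0),k,o)
cv2.imwrite("pics/f_s.png",im)
cv2.imwrite("pics/f_t.png",d["top"]["frame"][:,:,::-1]);cv2.imwrite("pics/f_sc.png",c["frame"][:,:,::-1])
# bystander diffs
for n,nm,(x0,y0,x1,y1) in(("top","box",(330,120,426,198)),("top","tag",(458,190,482,228)),("top","key",(180,240,200,280)),("scene","key",(370,198,402,212))):
    df=cv2.absdiff(d[n]["frame"],d0[n]["frame"])[y0:y1,x0:x1].max(2);print(n,nm,df.mean().round(2),(df>60).mean().round(3))
```

```text
[0.49062455 0.15464444 0.27633324] [0.52546235 0.70867739 0.53300706] 22.85
top box 28.72 0.025
top tag 11.2 0.0
top key 52.61 0.335
scene key 5.72 0.0
```

View pics/f_s.png

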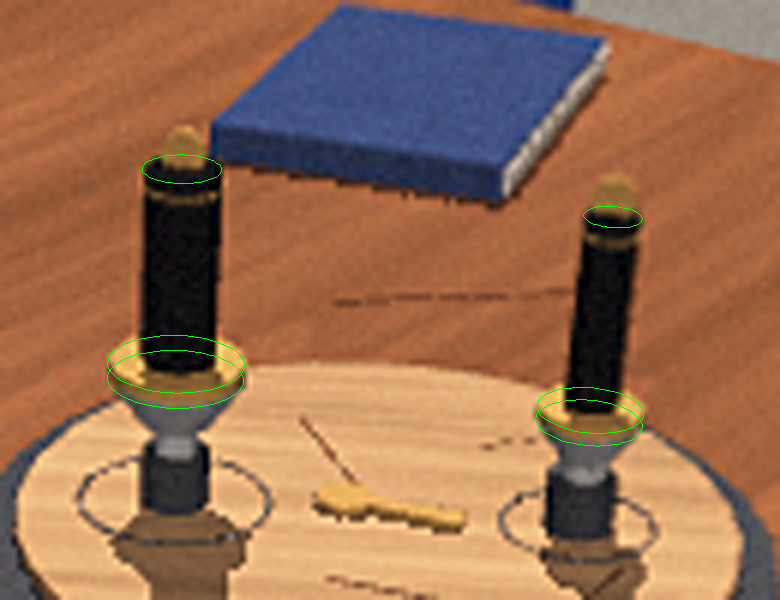

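View pics/f_t.png

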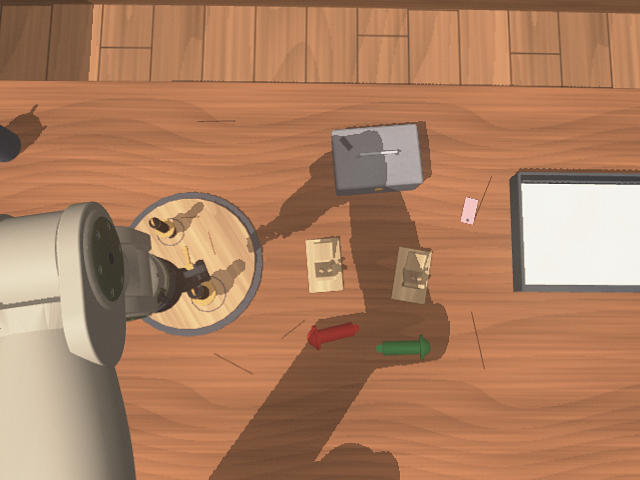

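```bash
python3 -c "
from workcell import job,env
print(env.get_state()['qvel'].round(3)); job.hand_in()"
```

```text
[ 0.001  0.003 -0.005  0.001 -0.001 -0.001]
the job is handed in; nothing more can be done
```

Both fobs are standing upright in their cups, the larger done first and then the smaller, and the job is handed in at about 23 s on the clock. I lifted each fob straight up, turned it upright and lowered it in steps of 1 mm or less. The larger bore with about 12 N and the smaller with about 10 N, and I eased some of that off before letting go.

**Last checks that agreed**
- In the scene camera, upright seated outlines of both fobs, with their collars at rim height, match the picture to about a pixel.
- The larger fob first bore at a TCP height of 0.1257 m (about 0.125 m expected) and the smaller at 0.1171 m (0.1165 m expected), so both stopped where a seated collar should.
- The turntable and brass key look unmoved in the scene camera. The cash box, pink tag and both look-alike fobs look unmoved in the top view.
- The gripper ended clear of everything, with the arm at rest.

**Last checks that disagreed**
- The wrist camera placed the cups 1 to 2 mm away from where the fixed cameras did, so I aimed between the two readings. Each fob showed a sideways force of about 3 N on contact, which I eased off before release.
- The picture comparison of the key in the top camera changed, but the arm and its shadow were over it there. I relied on the scene camera for the key.
- The cash box comparison also changed slightly, because the arm's shadow fell across it.

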